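# Line up a weld on the slide and hold the loupe over it in focus

### The arm

A 6-joint arm with a two-finger parallel gripper is mounted at the origin on a cart in front of the work surface, level with it; the furniture and walls round the work are solid. World frame = base frame: x ahead of the robot, y to its left, z up, the work surface at z = 0. Lengths are in mm, angles in rad, forces in N, time in s.
With the tool pointing down it reaches from about 350 to 875 mm from the base axis. Payload 4.2 kg.
Tool frame: the origin (TCP) lies midway between the tips of the shut fingers; the grasp point (between the pads) lies 19 mm behind it; z points along the fingers, y is the direction in which the jaws open and shut (so a half turn about z gives the same grasp; the last joint's range is limited). The gripper opens to 85 mm and grips with 20 to 120 N. Pads are 22 mm wide; open, the fingers measure 114 mm over their backs; the gripper's body (76 mm by 85 mm) begins 54 mm behind the grasp point. The pads swing forward as they close: fully open they stand 13 mm farther back than shut.
Start: joints at [-1.073, 0.385, 0.008, 0, -1.194, -0.259], TCP at [147.853, -607.239, 200.512] pointing down, gripper open.
Joint ranges: [-3.14, 3.14], [-1.21, 2.06], [-1.07, 1.41], [-3.16, 2.05], [-2.99, -0.16], [-3.1, 3.1]. Speed limits (rad/s): [2.79, 2.79, 3.14, 3.14, 3.14, 3.14].

### API

Orientations are given as a unit quaternion [x, y, z, w].
In Python, from bench import arm gives the robot as it stands.
- The arm moves only by the tool servo_tool, never from a script. Its argument "rows" is a list of rows, each an object of numbers: "fingers": the finger opening in cm, from 0 to 8.54; "x", "y", "z": the shift along the tool's x, y, z in cm; "turn": the turn about the tool's z in degrees. A call has 1 to 10 rows; each row shifts and turns the commanded pose from where the row before left it, along the tool's axes as they then stand; what a row does not reach is not made up. A row lasts 1/12 s, in which the tool goes at most 41.7 mm and 7.16 degrees, less where a joint would pass 70% of its speed; a pose out of reach is approached as far as the arm can. A call is refused whole if a number of a shift passes 4.17 or a number of a turn 7.16, either way. A call with a gripper value outside its range is refused whole. The fingers move at their own pace and stop on an object; the grip force is fixed at half the most. Time passes only in rows, so rows that do not move let the fingers close. It gives the time, the measured TCP pose, the force and the opening at its end, in the units of the state.
- arm.read_state(): the state, without advancing time (a new reading comes with each control period).
- arm.get_image(name): name is "side" or "top"; returns (picture, depth): 400x640x3 uint8, red, green, blue; 400x640 float32, mm along the optical axis (not along the pixel's ray), 0 where there is no reading.
- arm.camera_model(name): a dict with "fx", "fy", "cx", "cy" (pixels), "pose" (4x4, takes a point from camera to world coordinates). Camera axes: x right, y down, z forward; pixel columns grow to the right and rows downward; lengths in mm; the calibration is good to about 2 mm. A picture is of the moment at which its call begins. camera_model takes no time and is no camera call.
- arm.job_done(): hands the job in, once; it reports no verdict.
The state is a dict: "clock": time; "joints": joint angles; "joint_vel": joint speeds; "joint_efforts": joint torques, N m; "position": TCP position; "ee_rot": TCP orientation; "contact_force": force on the tool from outside, world axes, zero at the start; "wrist_torque": the same for the moment, N m; "gripper_width": finger opening in mm.
Only numpy, scipy, OpenCV 4.12 (cv2) and the standard library are available. Lean on these libraries where they do the work, as an engineer would, in place of code of your own. Each camera call takes 0.05 s, during which the arm holds its last target.

### The job

Inspect the weld on the test coupon: first crank the slide's handwheel clockwise, regrasping as often as needed, until the weld bead stands in line with the tip of the low index pointer. Then take the loupe off its rest by its handle and hold it level over the bead, the lens centred above the middle of the bead and at the same height as the pointed finger of the focus collar clamped on the upright post; finish while holding it there, still and in the gripper alone. Move the carriage only by the handwheel, keep gripper and loupe off the carriage and its coupon, and leave the other things on the table where they are.

Things in the scene. Friction and masses are not known exactly. Their poses are not given: they have to be found in the camera images.
- stage: Small rack-and-pinion inspection slide, bolted down. Origin: on the table top (its underside), below the line on which the weld travels. Its +x axis is the direction of travel (roughly away from the robot), z up. Grey base plate 230 long (x -115 to +115) by 127 wide (y -45 to +82), 12 thick; two steel ways; gearbox 52x58, top 48 above the table, centred at x = -84, y = 0, under the handwheel. It carries handwheel and carriage.
- handwheel_grip (a point): Centre of the dark steel handwheel, on its upright axis, mid-height of the rim: 78 above the table. The rim is 56 in diameter and 16 high (z 70 to 86), rounded and can be gripped across from above at any angle. A small black spinner knob stands on it 20 from the axis, its top 105 above the table; a shaft of 12 diameter is below the wheel. The point turns with the wheel.
- handwheel (a joint): Handwheel angle in rad, growing CLOCKWISE seen from above; range -0.3 to 5. Each rad moves the carriage 12 mm along +x of the slide (away from the wheel). About 0.06 N m of friction; it stays where it is left. It has to be turned 2 to 4 rad, so with several grasps.
- carriage: Aluminium carriage 80 (x) by 70 (y) by 14 on the ways, with a dark steel test coupon, two plates butt-welded into a bar 90 (x) by 30 (y) by 6 clamped flat on top by four small dogs. Origin: centre of the carriage's underside, 24 above the table. Coupon top 44 above the table, dog tops 48.
- weld (a point): Middle of the bright weld bead that runs straight across the coupon (along y, 30 long, 8 wide), on top of the bead, 46 above the table. Same axes as the slide; it travels along the slide's x axis at y = 0.
- gauge: Fixed gauge on the left (+y) ledge of the slide: dark foot 30x26x26, steel post 10 in diameter standing up to 196 above the table, and a low index pointer. Origin: centre of the foot's underside, 12 above the table, 66 to the +y side of the line of the weld. Same axes as the slide.
- index_tip (a point): Tip of the low, slim index pointer of the gauge, which points in -y across the slide to the weld's line; the tip is 48 above the table and 20 from that line. The weld is lined up when its x in this point's frame is 0 (half the bead's width, 4, is the limit). Same axes as the slide.
- focus_collar: Small dark steel collar, 22 in diameter and 14 high, clamped on the gauge's post at the focal height (which changes between starts, 105 to 135 above the table). Origin: on the post's axis, mid-height. Same axes as the slide.
- focus_tip (a point): Tip of the collar's pointed finger, 24 from the post's axis towards the weld's line (and 42 short of it), at the focal height: the middle of the lens's thickness belongs at this height.
- loupe: Loupe (hand lens). Origin: centre of the lens, mid-thickness, 45 above the table on its rest. Steel ring 60 in outside diameter and 10 thick with glass in it; the handle points along the loupe's -x axis; z is the lens's normal, upward as it lies. Length over all 148, mass about 0.08 kg.
- loupe_grip (a point): Middle of the loupe's black handle, 75 from the lens centre along -x. The handle is a bar 80 long (x, from 38 to 118 from the lens centre), 14 wide (y), 12 thick (z). Same axes as the loupe. 45 above the table on its rest; gripped here from above across the 14 width.
- loupe_rest: Fixed dark rest on which the loupe lies. Origin: on the table below the middle of the handle. Same axes as the loupe. Foot 165x50x6 (x -62 to +103); a narrow prop 10x22 under the handle's far end (x -39 to -29, top 39 above the table) and a block 46x40 under the ring (x +50 to +96, top 40); nothing between them above the foot.
- box_tube: square steel tube offcut, 30x60x30, lying (mm); origin at the centre of its underside. Bystander, not part of the job.
- hex_nut: hex nut, 19x21x10, lying flat (mm); origin at the centre of its underside. Bystander, not part of the job.
- tall_bolt: hex bolt standing on its head, 19x21x54 (mm); origin at the centre of its underside. Bystander, not part of the job.

How it is judged (in metres and radians):
On the way, in this order (a step that is already met when the one before it is completed fails the run):
1. the weld bead stands in line with the index pointer, the loupe still on its rest (x of weld in the frame of index_tip between -0.004 and 0.004 m and distance of loupe from where it was at the start of the episode below 0.02 m), for 0.3 s.
2. the loupe is lifted off its rest (height (world z) of loupe above 0.07 m and contact force between loupe and loupe_rest below 0.1 N), for 0.1 s.
At the end, for the whole second after the job is handed in: Bead within 4 mm of the index tip along the slide; loupe still (under 20 mm/s), held by the fingers alone, touching neither slide, gauge, collar nor rest; lens centre within 12 mm of the bead's middle from above, within 7 mm of the focus tip's height, level to 0.14 rad (x of weld in the frame of index_tip between -0.004 and 0.004 m and z of loupe in the frame of focus_tip between -0.007 and 0.007 m and horizontal distance between loupe and weld below 0.012 m and angle between loupe's own z axis and vertical below 0.14 rad and linear speed of loupe below 0.02 m/s and contact force between the fingers and loupe above 0.5 N and contact force between loupe and stage below 0.1 N and contact force between loupe and gauge below 0.1 N and contact force between loupe and focus_collar below 0.1 N and contact force between loupe and loupe_rest below 0.1 N); the arm keeps its last pose, push and grip.
It fails at once if the arm or gripper pushes the carriage or its coupon (contact force between any of the fingers, the arm and carriage above 1.5 N).
It fails at once if the loupe strikes the carriage or its coupon (contact force between loupe and carriage above 1 N).
It fails at once if another thing on the table is pushed away (over 25 mm) (distance of any of box_tube, hex_nut, tall_bolt from where it was at the start of the episode above 0.025 m).
It also fails if it takes over 70 s, if anything falls off the work surface, if the arm or the gripper's body presses on something with over 40 N, if the wrist force passes 120 N, or if a joint passes its speed limit or range.

## Working session

There is one attempt and no reset: what is moved stays moved. The work goes in short steps, Python scripts to look and compute and a tool call to move; the robot and the scene stay as the last step left them, time stands still between calls to the robot, and variables do not carry over. Pictures are saved under pics/ and viewed, and the job is handed in when it is done.

Besides the shell and the picture viewer there is one more tool, called after "Emit:" as a command line: name --argument value ..., lists and objects as JSON in quotes. servo_tool: Moves the arm, as the interface text tells. Its arguments: {"type":"object","properties":{"rows":{"type":"array","items":{"type":"object","properties":{"fingers":{"type":"number"},"x":{"type":"number"},"y":{"type":"number"},"z":{"type":"number"},"turn":{"type":"number"}}}}},"required":["rows"]}

```bash
mkdir -p pics; ls; python3 - <<'E'
from bench import arm
import cv2,numpy as np
print(arm.read_state())
for n in("side","top"):
    p,d=arm.get_image(n); cv2.imwrite(f"pics/{n}0.png",p[:,:,::-1]); np.savez(f"{n}0.npz",p=p,d=d)
    print(n,arm.camera_model(n))
E
```

```text
pics
{'clock': 0.0, 'joints': array([-1.07339318e+00,  3.85530714e-01,  6.60474251e-03, -4.95107462e-04,
       -1.19401089e+00, -2.58594185e-01]), 'joint_vel': array([-0.00060482,  0.00074804, -0.00020061,  0.00076791,  0.00015596,
       -0.00066131]), 'joint_efforts': array([ 3.31687324e-04, -3.92285979e+01,  1.88401061e+01,  4.18622196e+00,
       -4.69707666e-03,  8.44286433e-06]), 'position': array([ 147.69063282, -606.61418997,  199.4295945 ]), 'ee_rot': array([-1.19030196e-01,  9.92890031e-01,  1.07962906e-03, -1.81146403e-04]), 'contact_force': array([ 0.15228946, -0.66549757,  0.04115902]), 'wrist_torque': array([-0.02039924, -0.05599573,  0.048397  ]), 'gripper_width': 85.55430443382367}
side {'fx': 373.2177359357346, 'fy': 373.2177359357346, 'cx': 314.4554861872101, 'cy': 193.50207859755568, 'pose': array([[-9.00235432e-01, -1.57970364e-01,  4.05735791e-01,
         1.75802967e+02],
       [-4.35328036e-01,  3.43904860e-01, -8.31996964e-01,
         8.25228620e+02],
       [-8.10364741e-03, -9.25621311e-01, -3.78364268e-01,
         4.53336797e+02],
       [ 0.00000000e+00,  0.00000000e+00,  0.00000000e+00,
         1.00000000e+00]])}
top {'fx': 410.88053018902053, 'fy': 410.88053018902053, 'cx': 327.6091087668296, 'cy': 201.85059136560517, 'pose': array([[ 1.16548262e-02, -9.92774622e-01,  1.19426609e-01,
         4.46139003e+02],
       [-9.99575086e-01, -8.37608532e-03,  2.79193142e-02,
         3.58172330e+01],
       [-2.67172591e-02, -1.19701257e-01, -9.92450400e-01,
         1.16656449e+03],
       [ 0.00000000e+00,  0.00000000e+00,  0.00000000e+00,
         1.00000000e+00]])}
```

View pics/side0.png

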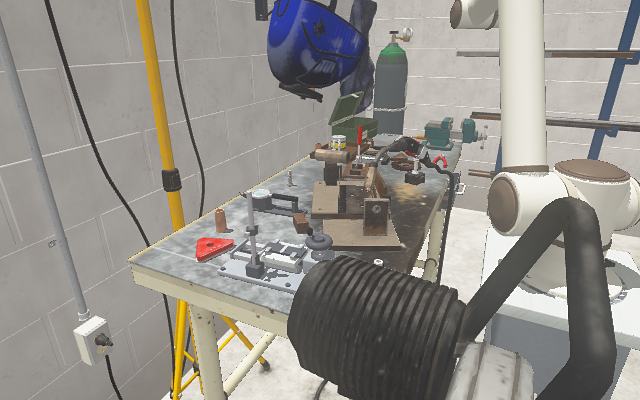

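View pics/top0.png

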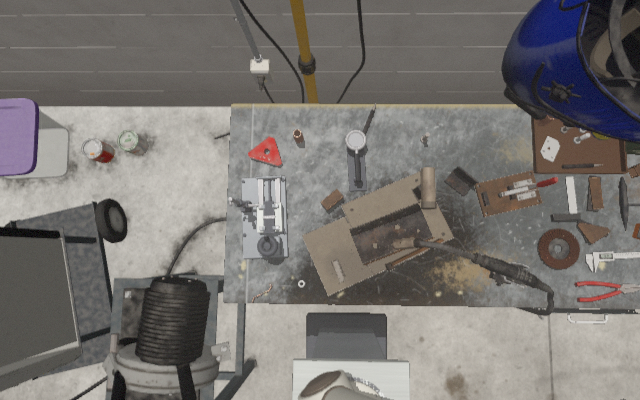

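```bash
python3 - <<'E'
import cv2,numpy as np
p=np.load("top0.npz")["p"][:,:,::-1]
cv2.imwrite("pics/t1.png",cv2.resize(p[165:270,225:305],None,fx=7,fy=7,interpolation=cv2.INTER_CUBIC)[:600])
cv2.imwrite("pics/t2.png",cv2.resize(p[115:215,315:415],None,fx=6,fy=6,interpolation=cv2.INTER_CUBIC))
p=np.load("side0.npz")["p"][:,:,::-1]
cv2.imwrite("pics/s1.png",cv2.resize(p[180:292,200:350],None,fx=5.3,fy=5.3,interpolation=cv2.INTER_CUBIC))
E
```

```text
(no output)
```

View pics/t1.png

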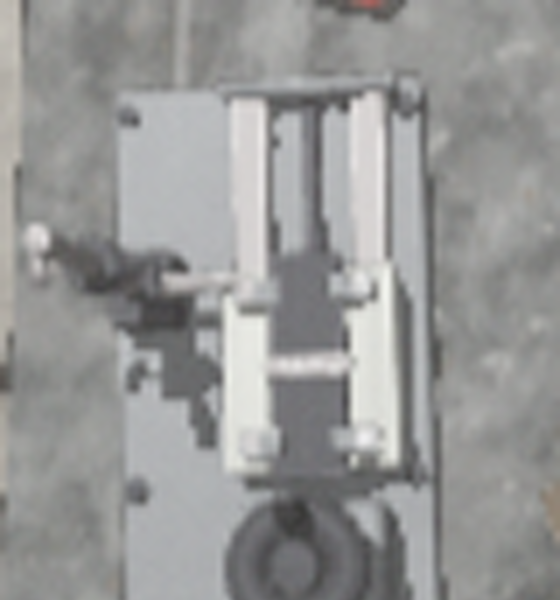

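View pics/t2.png

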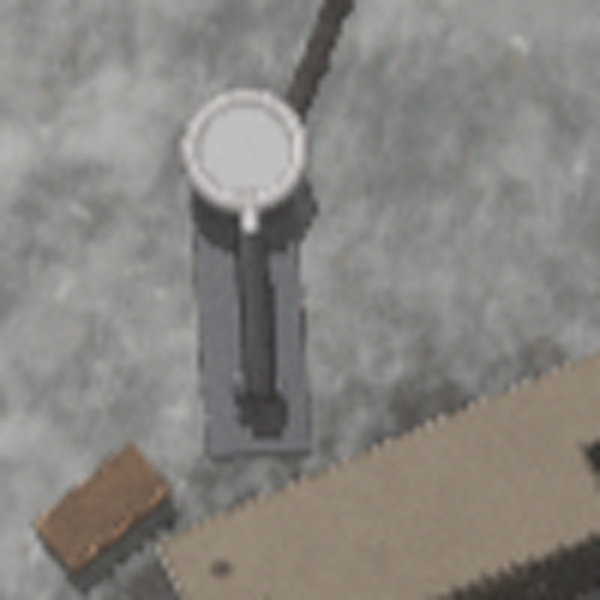

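View pics/s1.png

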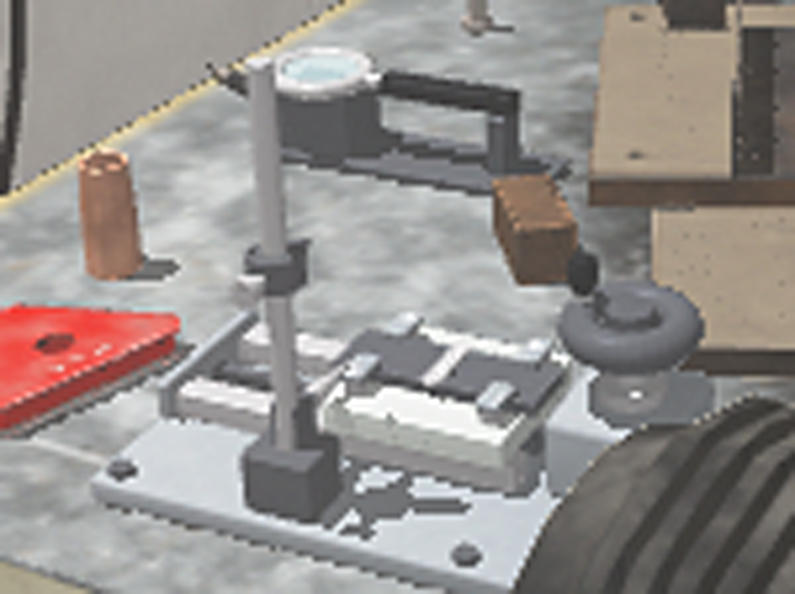

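```bash
cat > h.py <<'E'
import cv2,numpy as np
from bench import arm
def ray(n,u,v,z):
    c=arm.camera_model(n);P=c["pose"]
    d=P[:3,:3]@np.array([(u-c["cx"])/c["fx"],(v-c["cy"])/c["fy"],1.]);o=P[:3,3]
    return (o+d*(z-o[2])/d[2])
def rays(n,u,v):
    c=arm.camera_model(n);P=c["pose"]
    d=P[:3,:3]@np.array([(u-c["cx"])/c["fx"],(v-c["cy"])/c["fy"],1.]);return P[:3,3],d/np.linalg.norm(d)
def tri(a,b):
    (o1,d1),(o2,d2)=rays("top",*a),rays("side",*b)
    A=np.stack([d1,-d2],1);t=np.linalg.lstsq(A,o2-o1,rcond=None)[0]
    p,q=o1+t[0]*d1,o2+t[1]*d2
    return (p+q)/2,np.linalg.norm(p-q)
def proj(n,p):
    c=arm.camera_model(n);P=c["pose"];q=P[:3,:3].T@(np.array(p)-P[:3,3]);return c["fx"]*q[0]/q[2]+c["cx"],c["fy"]*q[1]/q[2]+c["cy"]
def cr(X,Y,s,ox,oy): return (X+.5)/s-.5+ox,(Y+.5)/s-.5+oy
E
python3 - <<'E'
from h import *
np.set_printoptions(precision=1,suppress=True)
t=lambda X,Y:cr(X,Y,7,225,165); s=lambda X,Y:cr(X,Y,5.3,200,180); l=lambda X,Y:cr(X,Y,6,315,115)
for n,a,z,b in [("weld",(311,364),46,(443,365)),("tip",(232,281),48,(340,378)),("wheelhub",(293,560),86,(632,318)),("posttop",(38,238),196,(262,67)),("base FL corner",(118,92),12,(93,488)),("lens",(None),45,None)]:
    if a is None: continue
    print(n,t(*a),ray("top",*t(*a),z),ray("side",*s(*b),z),tri(t(*a),s(*b)))
print("base right far",ray("top",*t(427,80),12),"knob",ray("top",*t(293,515),105), tri(t(293,515),s(582,270)))
print("lens",ray("top",*l(246,149),47),ray("side",*s(325,70),47),tri(l(246,149),s(325,70)))
print("handle end",ray("top",*l(259,430),51)," neck",ray("top",*l(251,222),49))
print("rest corners",[ray("top",*l(*q),6) for q in [(208,457),(310,449),(190,235)]])
print("ways", ray("top",*t(250,98),24),ray("top",*t(370,98),24),"rail edges far/near L",ray("top",*t(232,98),24),)
E
ls pics
```

```text
weld (269.0, 216.57142857142856) [538.9 227.9  46. ] [538.7 234.9  46. ] (array([540.5, 229.2,  42.3]), np.float64(2.9201760294607375))
tip (257.7142857142857, 204.71428571428572) [571.2 259.7  48. ] [568.7 263.7  48. ] (array([571.3, 260.1,  45.4]), np.float64(0.2557889820914368))
wheelhub (266.42857142857144, 244.57142857142856) [461.8 225.7  86. ] [455.8 232.9  86. ] (array([460.6, 226. ,  81.5]), np.float64(2.6940735377194462))
posttop (230.0, 198.57142857142856) [568.9 297.3 196. ] [564.1 304.2 196. ] (array([569. , 298. , 192.9]), np.float64(0.5029443741683007))
base FL corner (241.42857142857142, 177.71428571428572) [652.7 316.3  12. ] [646.  324.8  12. ] (array([653.4, 317.6,   5.6]), np.float64(1.034748806739368))
base right far [658.5 189.5  12. ] knob [478.  222.8 105. ] (array([479.4, 224.8,  97.1]), np.float64(2.48386111907695))
lens [757.1  -8.8  47. ] [755.   -8.3  47. ] (array([756.5,  -9.1,  46.6]), np.float64(1.5353832996344003))
handle end [624.2 -15.   51. ]  neck [721.9 -11.1  49. ]
rest corners [array([618.2,   7.1,   6. ]), array([622.4, -41.3,   6. ]), array([725.9,  16.3,   6. ])]
ways [648.5 259.6  24. ] [648.8 210.8  24. ] rail edges far/near L [648.4 266.9  24. ]
s1.png
side0.png
t1.png
t2.png
top0.png
```

```bash
python3 - <<'E'
from h import *
np.set_printoptions(precision=1,suppress=True)
p=np.load("side0.npz")["p"][:,:,::-1]
cv2.imwrite("pics/s2.png",cv2.resize(p[185:280,225:285],None,fx=6,fy=6,interpolation=cv2.INTER_NEAREST))
p=np.load("top0.npz")["p"][:,:,::-1]
cv2.imwrite("pics/t3.png",cv2.resize(p[190:230,225:285],None,fx=12,fy=12,interpolation=cv2.INTER_NEAREST))
# height map
d=np.load("top0.npz")["d"]; c=arm.camera_model("top");v,u=np.mgrid[:400,:640]
P=c["pose"];q=np.stack([(u-c["cx"])/c["fx"]*d,(v-c["cy"])/c["fy"]*d,d],-1)@P[:3,:3].T+P[:3,3]
ok=d>0
print("cells 100mm max z; rows x, cols y from 500 to -700")
for x in range(0,900,100):
    print(x,[int(max([-999],default=0) if not m.any() else q[m][:,2].max()) for y in range(500,-700,-100) for m in [ok&(q[...,0]>=x)&(q[...,0]<x+100)&(q[...,1]<y)&(q[...,1]>=y-100)]])
E
```

```text
cells 100mm max z; rows x, cols y from 500 to -700
0 [131, 82, -803, 5, 9, 17, 5, -802, -803, -805, -802, -803]
100 [191, 242, -805, 217, 357, 386, 6, -802, -804, -806, 253, -800]
200 [193, 177, -999, -999, -23, -999, -999, -999, -999, -999, 15, -65]
300 [193, 178, 14, 15, 115, 68, 8, 6, 158, 145, 52, 18]
400 [-999, 20, 105, 82, 113, 89, 154, 171, 174, 143, 17, 16]
500 [-999, 197, 196, 42, 89, 100, 151, 144, 31, 30, 21, 22]
600 [-999, 18, 34, 19, 34, 56, 148, 142, 546, 530, 424, 27]
700 [-999, 8, 21, 61, 54, 55, 41, 518, 585, 561, 344, 62]
800 [-999, 5, 5, 6, 7, 15, 8, 510, 588, 508, 422, 21]
```

View pics/s2.png

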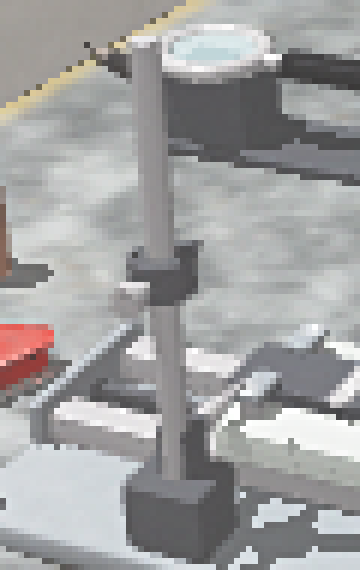

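View pics/t3.png

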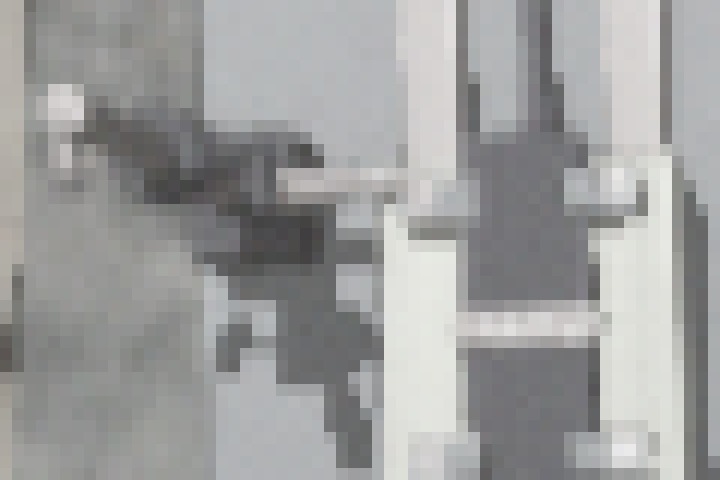

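```bash
python3 - <<'E'
from h import *
np.set_printoptions(precision=1,suppress=True)
s=lambda X,Y:cr(X,Y,6,225,185)
# post xy as seen by side for z=196 top centre
b=ray("side",*s(146,42),196); print(b)
for base in [b[:2],np.array([569,297.5])]:
  for z in (38,100,110,115,120,125,130,196):
    u,v=proj("side",[*base,z]); print(z,((u-225+.5)*6,(v-185+.5)*6))
d=np.load("side0.npz")["d"];c=arm.camera_model("side");P=c["pose"]
for v in range(222,240):
    for u in (251,253):
        q=np.array([(u-c["cx"])/c["fx"]*d[v,u],(v-c["cy"])/c["fy"]*d[v,u],d[v,u]]); print(v,u,P[:3,:3]@q+P[:3,3],end=' ')
    print()
# weld & pointer from t3
t=lambda X,Y:cr(X,Y,12,225,190)
print("weld",ray("top",*t(529,326),46),"ends",ray("top",*t(455,324),46),ray("top",*t(605,328),46),"ptr",ray("top",*t(285,186),48),ray("top",*t(395,183),48),"post",ray("top",*t(66,104),196))
E
```

```text
[566.2 301.6 196. ]
38 (np.float64(181.61042767133245), np.float64(479.37333742164014))
100 (np.float64(168.5205725619843), np.float64(316.49840062171506))
110 (np.float64(166.32986038351657), np.float64(289.23972551537577))
115 (np.float64(165.22589485044796), np.float64(275.50326205372767))
120 (np.float64(164.1161293792182), np.float64(261.69463090545713))
125 (np.float64(163.0005181424707), np.float64(247.81326184822723))
130 (np.float64(161.87901482877692), np.float64(233.85857863646595))
196 (np.float64(146.5000000000001), np.float64(42.50000000000006))
38 (np.float64(181.5953533832767), np.float64(471.33215952549585))
100 (np.float64(168.58623021344192), np.float64(309.2101711140763))
110 (np.float64(166.40952171052788), np.float64(282.083645669013))
115 (np.float64(165.31266653895864), np.float64(268.414442980052))
120 (np.float64(164.21008491190526), np.float64(254.67387619240782))
125 (np.float64(163.10173186702673), np.float64(240.8613849774557))
130 (np.float64(161.9875619700399), np.float64(226.97640312514375))
196 (np.float64(146.71283952927774), np.float64(36.620116832
[... 469 characters left out ...]
[565.4 305.9 118.2] 230 253 [561.4 304.9 118.6] 
231 251 [563.8 308.2 117.5] 231 253 [562.  304.4 116. ] 
232 251 [564.6 307.4 114.7] 232 253 [561.2 305.7 114.7] 
233 251 [565.2 306.9 112.2] 233 253 [561.9 305.  112. ] 
234 251 [565.6 306.6 109.8] 234 253 [561.8 305.3 110. ] 
235 251 [565.  307.7 108.3] 235 253 [561.1 306.5 108.6] 
236 251 [569.  302.7 102.6] 236 253 [565.8 300.6 102.4] 
237 251 [569.3 302.5 100.3] 237 253 [566.4 300.   99.7] 
238 251 [569.4 302.6  98.1] 238 253 [566.4 300.1  97.5] 
239 251 [570.1 301.9  95.3] 239 253 [566.5 300.3  95.4] 
weld [538.5 228.9  46. ] ends [538.8 245.9  46. ] [538.2 211.4  46. ] ptr [570.  285.8  48. ] [571.  260.4  48. ] post [569.8 297.3 196. ]
```

```bash
python3 - <<'E'
from h import *
np.set_printoptions(precision=1,suppress=True)
for n,crop in (("side",None),("top",None)):
    d=np.load(n+"0.npz")["d"];c=arm.camera_model(n);P=c["pose"]
    def w(u,v): q=np.array([(u-c["cx"])/c["fx"]*d[v,u],(v-c["cy"])/c["fy"]*d[v,u],d[v,u]]);return P[:3,:3]@q+P[:3,3]
    pts=dict(posttop=(248,191),posttop2=(249,191),foot=(254,266),coupon=(280,249),base=(235,270),table=(230,240),lens=(261,193)) if n=="side" else dict(coupon=(270,211),base=(248,190),table=(320,260),lens=(356,140),hub=(266,245),post=(230,198),post2=(230,199),way=(277,185))
    for k,(u,v) in pts.items(): print(n,k,w(u,v))
E
```

```text
side posttop [571.7 296.9 194.6]
side posttop2 [569.7 296.6 194.8]
side foot [564.8 306.5  37.5]
side coupon [546.9 234.5  42.4]
side base [617.9 302.   10.2]
side table [701.2 210.   15.2]
side lens [753.2  -6.1  47.5]
top coupon [554.4 225.8  44.7]
top base [617.2 296.1  12.1]
top table [421.8  87.5  14.8]
top lens [755.1  -9.9  48. ]
top hub [460.6 226.6  87.2]
top post [570.5 297.9 194.2]
top post2 [567.8 297.3 196. ]
top way [630.8 211.9  21.6]
```

Emit:
servo_tool --rows '[{"z": -4,"turn": 0},{"z": -4,"turn": -7},{"turn": -7},{"turn": -7},{"turn": -7}]'

```text
invalid input at $.rows[0]: expected keys fingers, x, y, z, turn
```

```bash
python3 -c "
from h import *
print(arm.read_state()['joints'])"
```

```text
[-1.07339898e+00  3.85481319e-01  6.73658579e-03 -4.19330729e-04
 -1.19400021e+00 -2.58590187e-01]
```

Emit:
servo_tool --rows '[{"x": 0,"y": 0,"z": -4,"turn": 0,"fingers": 8.5},{"x": 0,"y": 0,"z": -4,"turn": -7,"fingers": 8.5},{"x": 0,"y": 0,"z": 0,"turn": -7,"fingers": 8.5},{"x": 0,"y": 0,"z": 0,"turn": -7,"fingers": 8.5},{"x": 0,"y": 0,"z": 0,"turn": -7,"fingers": 8.5}]'

```text
clock: 0.52
position: [148.0, -607.1, 280.9]
ee_rot: [-0.359, 0.934, -0.0, 0.0]
contact_force: [-0.3, -0.3, -0.9]
gripper_width: 84.9
```

```bash
cat >> h.py <<'E'
def tool_ang():
    from scipy.spatial.transform import Rotation as R
    M=R.from_quat(arm.read_state()['ee_rot']).as_matrix()
    return np.degrees(np.arctan2(M[1,0],M[0,0]))
def plan(target,ang,n,start=None,a0=None):
    """rows to go from here to target xyz mm with tool-x angle ang deg (delta given as signed turn), n rows"""
    s=arm.read_state(); p=np.array(s['position']) if start is None else np.array(start); a=tool_ang() if a0 is None else a0
    d=(np.array(target,float)-p)/n/10; tu=-(ang-a)/n
    out=[]
    for i in range(n):
        th=np.radians(a)
        x=np.array([np.cos(th),np.sin(th)]); y=np.array([np.sin(th),-np.cos(th)])
        out.append((round(float(d[:2]@x),2),round(float(d[:2]@y),2),round(float(-d[2]),2),round(float(tu),2)))
        a-=tu
    return out
E
python3 -c "
from h import *
s=arm.read_state();print(s['joints'],s['position'],tool_ang())
a=tool_ang(); m=(430,-250,300); print(a)
for r in plan(m,a+70,12): print(r)
print()
for r in plan((462,226,220),2.6,13,m,a+70): print(r)
"
```

```text
[-1.07336575e+00  3.43790225e-01  1.45755373e-01 -6.23279028e-04
 -1.37204661e+00  2.36172231e-01] [ 148.03608232 -607.11198354  280.86056482] -137.97468344795482
-137.97468344795482
(-3.74, 0.64, -0.16, -5.83)
(-3.78, 0.25, -0.16, -5.83)
(-3.79, -0.13, -0.16, -5.83)
(-3.76, -0.52, -0.16, -5.83)
(-3.68, -0.89, -0.16, -5.83)
(-3.57, -1.26, -0.16, -5.83)
(-3.43, -1.62, -0.16, -5.83)
(-3.24, -1.96, -0.16, -5.83)
(-3.03, -2.28, -0.16, -5.83)
(-2.78, -2.58, -0.16, -5.83)
(-2.5, -2.85, -0.16, -5.83)
(-2.2, -3.09, -0.16, -5.83)

(-3.3, -1.6, 0.62, -5.43)
(-3.14, -1.91, 0.62, -5.43)
(-2.94, -2.19, 0.62, -5.43)
(-2.72, -2.46, 0.62, -5.43)
(-2.48, -2.71, 0.62, -5.43)
(-2.21, -2.93, 0.62, -5.43)
(-1.92, -3.13, 0.62, -5.43)
(-1.62, -3.29, 0.62, -5.43)
(-1.3, -3.43, 0.62, -5.43)
(-0.97, -3.54, 0.62, -5.43)
(-0.63, -3.62, 0.62, -5.43)
(-0.28, -3.66, 0.62, -5.43)
(0.07, -3.67, 0.62, -5.43)
```

Emit:
servo_tool --rows '[{"x": -3.7,"y": 0.6,"z": -0.2,"turn": -5.8,"fingers": 8.5},{"x": -3.8,"y": 0.2,"z": -0.2,"turn": -5.8,"fingers": 8.5},{"x": -3.8,"y": -0.1,"z": -0.2,"turn": -5.8,"fingers": 8.5},{"x": -3.8,"y": -0.5,"z": -0.2,"turn": -5.8,"fingers": 8.5},{"x": -3.7,"y": -0.9,"z": -0.2,"turn": -5.8,"fingers": 8.5},{"x": -3.6,"y": -1.3,"z": -0.2,"turn": -5.8,"fingers": 8.5},{"x": -3.4,"y": -1.6,"z": -0.2,"turn": -5.8,"fingers": 8.5},{"x": -3.2,"y": -2.0,"z": -0.2,"turn": -5.8,"fingers": 8.5},{"x": -3.0,"y": -2.3,"z": -0.2,"turn": -5.8,"fingers": 8.5},{"x": -2.8,"y": -2.6,"z": -0.2,"turn": -5.8,"fingers": 8.5}]'

```text
clock: 1.35
position: [387.3, -310.5, 300.4]
ee_rot: [0.766, -0.643, -0.0, -0.0]
contact_force: [1.4, -0.6, 0.7]
gripper_width: 85.4
```

Emit:
servo_tool --rows '[{"x": -2.5,"y": -2.9,"z": -0.2,"turn": -5.8,"fingers": 8.5},{"x": -2.2,"y": -3.1,"z": -0.2,"turn": -5.8,"fingers": 8.5},{"x": -3.3,"y": -1.6,"z": 0.6,"turn": -5.4,"fingers": 8.5},{"x": -3.1,"y": -1.9,"z": 0.6,"turn": -5.4,"fingers": 8.5},{"x": -2.9,"y": -2.2,"z": 0.6,"turn": -5.4,"fingers": 8.5},{"x": -2.7,"y": -2.5,"z": 0.6,"turn": -5.4,"fingers": 8.5},{"x": -2.5,"y": -2.7,"z": 0.6,"turn": -5.4,"fingers": 8.5},{"x": -2.2,"y": -2.9,"z": 0.6,"turn": -5.4,"fingers": 8.5},{"x": -1.9,"y": -3.1,"z": 0.6,"turn": -5.4,"fingers": 8.5},{"x": -1.6,"y": -3.3,"z": 0.6,"turn": -5.4,"fingers": 8.5}]'

```text
clock: 2.18
position: [459.0, 39.8, 256.1]
ee_rot: [0.976, -0.219, -0.0, -0.0]
contact_force: [1.3, 0.7, -0.3]
gripper_width: 85.1
```

```bash
python3 -c "
from h import *
s=arm.read_state();print(s['clock'],s['joints'],s['position'],tool_ang())
for r in plan((461.5,226,200),2.6,7): print(r)
"
```

```text
2.1833 [ 4.40575011e-01  6.08197769e-02 -2.77083138e-01 -2.54182469e-04
 -1.23310426e+00  6.89730440e-01] [459.04350038  39.84748468 256.0865893 ] -25.24309470497831
(-1.1, -2.42, 0.8, -3.98)
(-0.93, -2.49, 0.8, -3.98)
(-0.76, -2.55, 0.8, -3.98)
(-0.58, -2.6, 0.8, -3.98)
(-0.4, -2.63, 0.8, -3.98)
(-0.21, -2.65, 0.8, -3.98)
(-0.03, -2.66, 0.8, -3.98)
```

Emit:
servo_tool --rows '[{"x": -1.1,"y": -2.4,"z": 0.8,"turn": -4,"fingers": 8.5},{"x": -0.9,"y": -2.5,"z": 0.8,"turn": -4,"fingers": 8.5},{"x": -0.8,"y": -2.5,"z": 0.8,"turn": -4,"fingers": 8.5},{"x": -0.6,"y": -2.6,"z": 0.8,"turn": -4,"fingers": 8.5},{"x": -0.4,"y": -2.6,"z": 0.8,"turn": -4,"fingers": 8.5},{"x": -0.2,"y": -2.6,"z": 0.8,"turn": -4,"fingers": 8.5},{"x": 0,"y": -2.7,"z": 0.8,"turn": -4,"fingers": 8.5},{"x": 0,"y": 0,"z": 0,"turn": 0,"fingers": 8.5}]'

```text
clock: 2.85
position: [461.9, 226.3, 198.2]
ee_rot: [1.0, 0.024, -0.001, 0.001]
contact_force: [-0.7, -0.6, 0.8]
gripper_width: 85.1
```

```bash
python3 -c "
from h import *
s=arm.read_state();print(s['clock'],s['joints'],s['position'],tool_ang())
for r in plan((461.5,226,62),2.6,4): print(r)
"
```

```text
2.85 [ 7.70938456e-01  1.99953107e-01 -2.60579582e-01 -8.42899640e-04
 -1.11320881e+00  8.48833535e-01] [461.93724152 226.32099634 198.1671109 ] 2.7845920954793795
(-0.01, 0.01, 3.4, 0.05)
(-0.01, 0.01, 3.4, 0.05)
(-0.01, 0.01, 3.4, 0.05)
(-0.01, 0.01, 3.4, 0.05)
```

Emit:
servo_tool --rows '[{"x": 0,"y": 0,"z": 3.5,"turn": 0,"fingers": 8.5},{"x": 0,"y": 0,"z": 3.5,"turn": 0,"fingers": 8.5},{"x": 0,"y": 0,"z": 3.5,"turn": 0,"fingers": 8.5},{"x": 0,"y": 0,"z": 2,"turn": 0,"fingers": 8.5},{"x": 0,"y": 0,"z": 1.6,"turn": 0,"fingers": 8.5},{"x": 0,"y": 0,"z": 0,"turn": 0,"fingers": 8.5}]'

```text
clock: 3.35
position: [460.2, 221.0, 55.9]
ee_rot: [1.0, 0.021, -0.003, 0.003]
contact_force: [-0.8, -0.9, -0.4]
gripper_width: 85.0
```

```bash
python3 - <<'E'
from h import *
s=arm.read_state();print(s['clock'],s['position'],s['contact_force'],s['wrist_torque'])
a=arm.get_image("side")[0][:,:,::-1];b=arm.get_image("top")[0][:,:,::-1]
cv2.imwrite("pics/c1.png",np.hstack([cv2.resize(a[180:290,200:350],None,fx=3.5,fy=3.5,interpolation=2)[:385],cv2.resize(b[170:270,225:290],None,fx=3.85,fy=3.85,interpolation=2)[:385]]))
E
```

```text
3.35 [460.15151462 221.04199892  55.90468622] [-0.81413524 -0.92372547 -0.42424477] [ 0.02327274  0.03754791 -0.06060289]
```

View pics/c1.png

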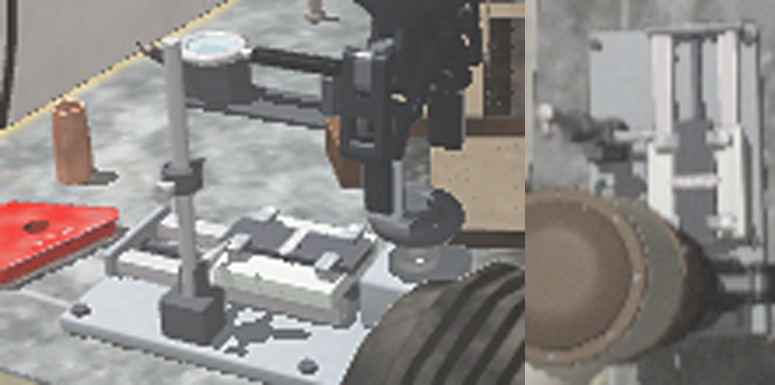

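Emit:
servo_tool --rows '[{"x": 0.1,"y": -0.5,"z": 0,"turn": 0,"fingers": 8.5},{"x": 0,"y": 0,"z": 0,"turn": 0,"fingers": 8.5}]'

```text
clock: 3.62
position: [464.7, 229.9, 61.2]
ee_rot: [1.0, 0.022, 0.002, -0.001]
contact_force: [1.4, 0.1, 0.1]
gripper_width: 84.7
```

Emit:
servo_tool --rows '[{"x": 0,"y": 0,"z": 0,"turn": 0,"fingers": 8.5},{"x": 0,"y": 0,"z": 0,"turn": 0,"fingers": 8.5},{"x": 0,"y": 0,"z": 0,"turn": 0,"fingers": 8.5},{"x": 0,"y": 0,"z": 0,"turn": 0,"fingers": 8.5}]'

```text
clock: 3.95
position: [463.5, 228.5, 59.9]
ee_rot: [1.0, 0.022, 0.0, -0.0]
contact_force: [-0.5, 0.2, 0.9]
gripper_width: 84.9
```

```bash
python3 - <<'E'
from h import *
s=arm.read_state();print(s['clock'],s['position'],s['joint_vel'],tool_ang())
E
```

```text
3.95 [463.46970007 228.48316081  59.89009538] [ 0.00027644  0.00482769 -0.00041535  0.00081241  0.00186395  0.0011918 ] 2.4789871875611458
```

Emit:
servo_tool --rows '[{"x": -0.2,"y": 0.25,"z": 0.3,"turn": 0,"fingers": 8.5},{"x": 0,"y": 0,"z": 0,"turn": 0,"fingers": 7},{"x": 0,"y": 0,"z": 0,"turn": 0,"fingers": 6.2},{"x": 0,"y": 0,"z": 0,"turn": 0,"fingers": 5.8},{"x": 0,"y": 0,"z": 0,"turn": 0,"fingers": 5},{"x": 0,"y": 0,"z": 0,"turn": 0,"fingers": 5},{"x": 0,"y": 0,"z": 0,"turn": 0,"fingers": 5},{"x": 0,"y": 0,"z": 0,"turn": 0,"fingers": 5}]'

```text
clock: 4.62
position: [461.6, 225.9, 56.5]
ee_rot: [1.0, 0.022, 0.0, -0.0]
contact_force: [-0.2, 0.8, 0.0]
gripper_width: 49.8
```

```bash
python3 - <<'E'
from h import *
s=arm.read_state();print(s['clock'],s['position'],s['contact_force'],s['wrist_torque'],tool_ang())
E
```

```text
4.6167 [461.55215653 225.89573275  56.53217087] [-0.16109941  0.75982764  0.02354548] [ 0.01196511 -0.04618145  0.05798947] 2.4819812103968717
```

```bash
python3 - <<'E'
from h import *
a=arm.get_image("side")[0][:,:,::-1]
cv2.imwrite("pics/c2.png",cv2.resize(a[180:270,240:350],None,fx=6,fy=6,interpolation=2))
E
```

```text
(no output)
```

View pics/c2.png

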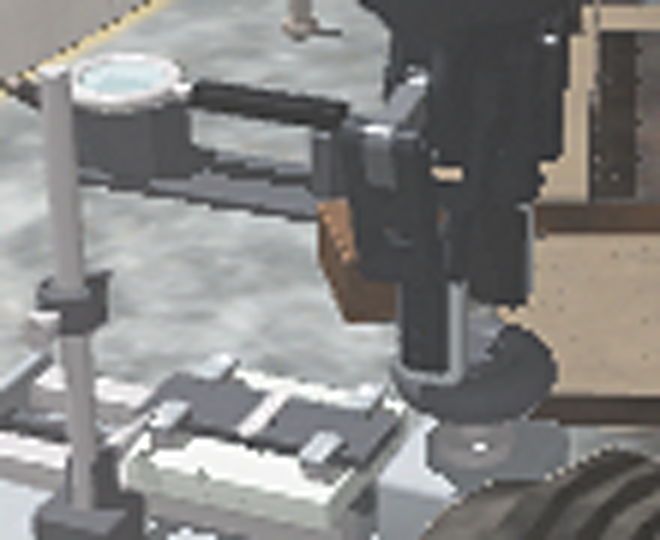

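Emit:
servo_tool --rows '[{"x": 0,"y": 0,"z": 0,"turn": 0,"fingers": 4.6},{"x": 0,"y": 0,"z": 0,"turn": 0,"fingers": 4.6},{"x": 0,"y": 0,"z": 0,"turn": 0,"fingers": 4.6}]'

```text
clock: 4.92
position: [461.5, 225.8, 56.5]
ee_rot: [1.0, 0.022, -0.0, -0.0]
contact_force: [-0.0, -0.5, -0.6]
gripper_width: 46.1
```

```bash
python3 - <<'E'
from h import *
s=arm.read_state();print(s['clock'],s['position'],s['contact_force'],s['wrist_torque'],s['gripper_width'])
for z in (56,60,66,70,78,86):
    u,v=proj("side",(462,226+25+3,z)); print(z,(u-240)*6,(v-180)*6)
E
```

```text
4.9167 [461.49769393 225.83817897  56.51255055] [-0.04701224 -0.47059988 -0.64293173] [ 0.0528688   0.01447922 -0.03523143] 46.11314137497661
56 429.36417138274396 461.7919134720494
60 429.23059623809706 451.3695291743586
66 429.0292061939781 435.655794114724
70 428.8942563534072 425.1261472776807
78 428.6226857515102 403.9364777144936
86 428.34886417223356 382.57117254668015
```

```bash
python3 - <<'E'
from h import *
np.set_printoptions(precision=0,suppress=True)
a,d=arm.get_image("side"); c=arm.camera_model("side");P=c["pose"]
cv2.imwrite("pics/c3.png",cv2.resize(a[200:260,290:345,::-1],None,fx=10,fy=10,interpolation=0))
for v in range(222,256,2):
    print(v,[ (P[:3,:3]@(np.array([(u-c["cx"])/c["fx"],(v-c["cy"])/c["fy"],1])*d[v,u])+P[:3,3]).round().astype(int).tolist() for u in (309,312,315,320)])
E
```

```text
222 [[452, 283, 149], [447, 281, 149], [450, 261, 139], [466, 205, 110]]
224 [[454, 279, 143], [448, 278, 143], [450, 262, 136], [467, 203, 105]]
226 [[453, 281, 140], [447, 281, 141], [450, 262, 131], [466, 205, 101]]
228 [[462, 264, 125], [456, 262, 126], [452, 257, 124], [467, 204, 96]]
230 [[463, 262, 120], [456, 263, 122], [453, 255, 119], [467, 203, 91]]
232 [[463, 262, 116], [455, 265, 119], [453, 257, 115], [536, 56, -1]]
234 [[462, 264, 112], [456, 263, 113], [452, 257, 111], [464, 209, 85]]
236 [[463, 262, 107], [456, 264, 109], [453, 256, 106], [460, 219, 86]]
238 [[464, 260, 102], [457, 262, 104], [453, 257, 103], [456, 227, 86]]
240 [[463, 263, 99], [456, 263, 100], [454, 255, 97], [454, 232, 85]]
242 [[466, 257, 91], [460, 255, 91], [454, 255, 93], [453, 233, 81]]
244 [[469, 251, 82], [463, 249, 83], [456, 250, 85], [448, 244, 84]]
246 [[468, 252, 78], [461, 253, 81], [455, 252, 82], [447, 247, 81]]
248 [[470, 248, 71], [461, 253, 76], [455, 253, 78], [445, 251, 79]]
250 [[522, 147, -1], [480, 216, 47], [457, 249, 71], [446, 248, 72]]
252 [[481, 227, 48], [472, 232, 53], [466, 230, 53], [456, 227, 54]]
254 [[478, 234, 47], [470, 236, 51], [462, 238, 54], [453, 233, 53]]
```

View pics/c3.png

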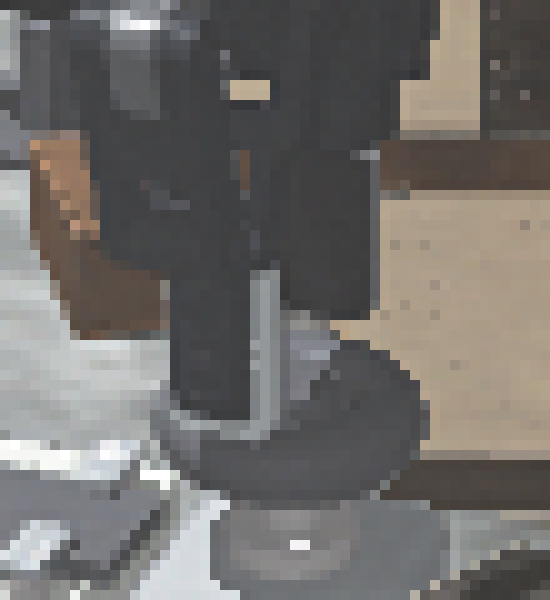

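Emit:
servo_tool --rows '[{"x": 0,"y": 0,"z": 0,"turn": 0,"fingers": 8.5},{"x": 0,"y": 0,"z": 0,"turn": 0,"fingers": 8.5},{"x": 0,"y": 0,"z": 0,"turn": 0,"fingers": 8.5},{"x": 0,"y": 0,"z": 0,"turn": 0,"fingers": 8.5},{"x": 0,"y": 0,"z": 0.8,"turn": 0,"fingers": 8.5},{"x": 0,"y": 0,"z": 0.7,"turn": 0,"fingers": 8.5},{"x": 0,"y": 0,"z": 0,"turn": 0,"fingers": 8.5}]'

```text
clock: 5.55
position: [460.3, 224.9, 39.6]
ee_rot: [1.0, 0.021, -0.002, 0.001]
contact_force: [0.6, -0.2, 0.7]
gripper_width: 84.8
```

```bash
python3 - <<'E'
from h import *
s=arm.read_state();print(s['clock'],s['position'],s['contact_force'],s['gripper_width'])
np.set_printoptions(precision=0,suppress=True)
a,d=arm.get_image("side"); c=arm.camera_model("side");P=c["pose"]
cv2.imwrite("pics/c4.png",cv2.resize(a[200:260,280:345,::-1],None,fx=10,fy=10,interpolation=0))
E
```

```text
5.55 [460.30771808 224.89426353  39.63097543] [ 0.56021143 -0.20761641  0.71755539] 84.78314310260915
```

View pics/c4.png

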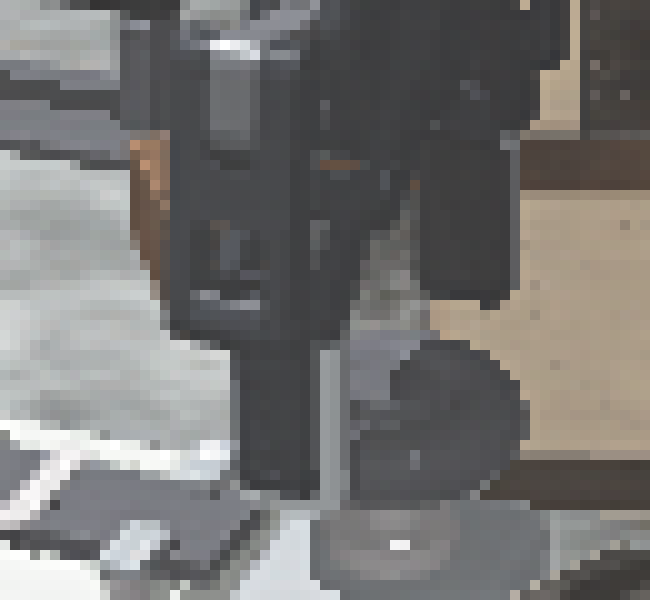

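```bash
python3 - <<'E'
from h import *
np.set_printoptions(precision=0,suppress=True)
s=arm.read_state();print(s['position'])
a,d=arm.get_image("side"); c=arm.camera_model("side");P=c["pose"]
for v in range(228,256,2):
    print(v,[ (P[:3,:3]@(np.array([(u-c["cx"])/c["fx"],(v-c["cy"])/c["fy"],1])*d[v,u])+P[:3,3]).round().astype(int).tolist() for u in (306,308,310,313,327)])
for z in (40,50,60,70,80): print(z,[(proj("side",(462,y,z))) for y in (268,282)])
E
```

```text
[461. 225.  40.]
228 [[450, 298, 144], [446, 299, 145], [446, 291, 141], [448, 274, 133], [460, 183, 87]]
230 [[450, 298, 140], [446, 299, 141], [446, 290, 137], [447, 276, 130], [512, 66, 15]]
232 [[450, 299, 136], [446, 300, 138], [445, 292, 134], [447, 276, 126], [507, 77, 16]]
234 [[451, 298, 132], [447, 298, 133], [453, 278, 121], [449, 273, 120], [502, 88, 17]]
236 [[460, 280, 117], [455, 282, 119], [452, 280, 118], [449, 273, 116], [448, 212, 85]]
238 [[460, 280, 112], [455, 281, 114], [452, 279, 114], [448, 275, 113], [444, 220, 86]]
240 [[459, 282, 109], [455, 282, 111], [452, 280, 110], [447, 276, 109], [441, 227, 85]]
242 [[458, 284, 106], [455, 282, 106], [452, 280, 106], [448, 275, 104], [438, 232, 84]]
244 [[460, 280, 99], [455, 282, 102], [452, 280, 101], [448, 274, 99], [437, 235, 82]]
246 [[460, 281, 96], [456, 281, 97], [452, 280, 97], [449, 273, 95], [436, 238, 79]]
248 [[460, 281, 91], [456, 281, 93], [453, 279, 92], [449, 274, 91], [436, 237, 74]]
250 [[495, 214, 42], [458, 277, 85], [455, 274, 85], [448, 275, 87], [451, 202, 47]]
252 [[502, 201, 28], [484, 226, 47], [480, 225, 47], [470, 231, 53], [447, 211, 48]]
254 [[502, 201, 23], [480, 233, 47], [475, 234, 48], [467, 238, 52], [445, 218, 47]]
40 [(np.float64(308.51445479914196), np.float64(267.39734617062555)), (np.float64(305.27927757735154), np.float64(271.0657153694442))]
50 [(np.float64(308.4424624078647), np.float64(263.0619490787411)), (np.float64(305.18913693742525), np.float64(266.6795078576432))]
60 [(np.float64(308.3697222554613), np.float64(258.68152165303906)), (np.float64(305.0980448246635), np.float64(262.24700205795045))]
70 [(np.float64(308.2962226309922), np.float64(254.25535865825006)), (np.float64(305.0059860943354), np.float64(257.76746103381333))]
80 [(np.float64(308.22195157768914), np.float64(249.7827400552518)), (np.float64(304.91294527858116), np.float64(253.2401321253546))]
```

Emit:
servo_tool --rows '[{"x": 0,"y": -0.1,"z": 0.8,"turn": 0,"fingers": 8.5},{"x": 0,"y": 0,"z": 0.8,"turn": 0,"fingers": 8.5},{"x": 0,"y": 0,"z": 0.7,"turn": 0,"fingers": 8.5},{"x": 0,"y": 0,"z": 0,"turn": 0,"fingers": 8.5},{"x": 0,"y": 0,"z": 0,"turn": 0,"fingers": 8.5}]'

```text
clock: 6.07
position: [461.1, 226.5, 17.7]
ee_rot: [1.0, 0.022, -0.001, 0.001]
contact_force: [1.1, -0.1, 0.8]
gripper_width: 84.9
```

```bash
python3 - <<'E'
from h import *
s=arm.read_state();print(s['clock'],s['position'],s['contact_force'],s['gripper_width'])
a,d=arm.get_image("side"); c=arm.camera_model("side");P=c["pose"]
cv2.imwrite("pics/c5.png",cv2.resize(a[200:270,280:345,::-1],None,fx=8,fy=8,interpolation=0))
for v in range(248,268,2):
    print(v,[ (P[:3,:3]@(np.array([(u-c["cx"])/c["fx"],(v-c["cy"])/c["fy"],1])*d[v,u])+P[:3,3]).round().astype(int).tolist() for u in (306,308,310,313)])
E
```

```text
6.0667 [461.0853381  226.47955449  17.74054971] [ 1.11175516 -0.06372664  0.77384336] 84.8721505684007
248 [[461, 280, 91], [455, 282, 93], [452, 280, 93], [448, 275, 91]]
250 [[459, 282, 88], [455, 282, 89], [453, 278, 87], [449, 273, 85]]
252 [[460, 281, 82], [455, 283, 85], [452, 280, 84], [448, 275, 82]]
254 [[459, 284, 80], [455, 282, 80], [452, 280, 80], [449, 275, 78]]
256 [[460, 281, 74], [455, 283, 77], [453, 280, 75], [450, 273, 72]]
258 [[460, 281, 70], [456, 281, 70], [452, 280, 71], [449, 275, 69]]
260 [[462, 277, 62], [458, 278, 64], [454, 276, 64], [450, 273, 63]]
262 [[474, 256, 42], [470, 254, 42], [465, 255, 44], [458, 255, 46]]
264 [[474, 256, 37], [470, 255, 38], [465, 255, 39], [459, 254, 41]]
266 [[474, 256, 33], [470, 254, 33], [467, 252, 33], [364, 445, 175]]
```

View pics/c5.png

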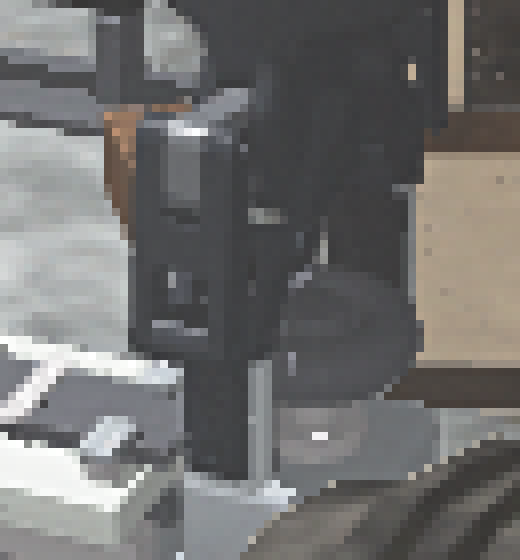

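Emit:
servo_tool --rows '[{"x": 0,"y": 0,"z": 0,"turn": 0,"fingers": 7},{"x": 0,"y": 0,"z": 0,"turn": 0,"fingers": 6.2},{"x": 0,"y": 0,"z": 0,"turn": 0,"fingers": 5.7},{"x": 0,"y": 0,"z": 0,"turn": 0,"fingers": 5},{"x": 0,"y": 0,"z": 0,"turn": 0,"fingers": 5},{"x": 0,"y": 0,"z": 0,"turn": 0,"fingers": 5},{"x": 0,"y": 0,"z": 0,"turn": 0,"fingers": 5}]'

```text
clock: 6.7
position: [461.1, 224.5, 19.6]
ee_rot: [1.0, 0.022, -0.001, 0.002]
contact_force: [0.3, -7.1, 6.6]
gripper_width: 54.7
```

```bash
python3 - <<'E'
from h import *
s=arm.read_state();print(s['clock'],s['position'],s['contact_force'],s['wrist_torque'],s['gripper_width'],tool_ang(),s['joints'])
E
```

```text
6.7 [461.10801852 224.45006887  19.58472252] [ 0.25399646 -7.13107706  6.58720027] [-2.33998002 -0.21453949  0.10328775] 54.73151362103075 2.5232826784840006 [ 0.77110093  0.41152655 -0.48899383  0.00290421 -0.67407145  0.84146568]
```

Emit:
servo_tool --rows '[{"x": 0,"y": 0.15,"z": -0.1,"turn": 0,"fingers": 5},{"x": 0,"y": 0,"z": 0,"turn": 4,"fingers": 5},{"x": 0,"y": 0,"z": 0,"turn": 4,"fingers": 5},{"x": 0,"y": 0,"z": 0,"turn": 4,"fingers": 5},{"x": 0,"y": 0,"z": 0,"turn": 4,"fingers": 5},{"x": 0,"y": 0,"z": 0,"turn": 4,"fingers": 5},{"x": 0,"y": 0,"z": 0,"turn": 0,"fingers": 5}]'

```text
clock: 7.28
position: [461.1, 223.9, 19.7]
ee_rot: [0.988, -0.153, -0.001, 0.001]
contact_force: [1.6, -5.4, 2.5]
gripper_width: 54.4
```

```bash
python3 - <<'E'
from h import *
s=arm.read_state();print(s['clock'],s['position'],s['contact_force'],s['wrist_torque'],s['gripper_width'],tool_ang(),s['joints'])
a,d=arm.get_image("side");b=arm.get_image("top")[0]
cv2.imwrite("pics/c6.png",np.hstack([cv2.resize(a[210:270,240:345,::-1],None,fx=5,fy=5,interpolation=2)[:300],cv2.resize(b[180:240,225:275,::-1],None,fx=5,fy=5,interpolation=2)]))
E
```

```text
7.2833 [461.06328011 223.94941224  19.67286455] [ 1.59060537 -5.44465392  2.49670655] [-1.70587852 -0.19621675  0.02728476] 54.404368148893816 -17.589778862635235 [ 0.76968056  0.41074371 -0.4894363   0.00112907 -0.67330807  0.49323349]
```

View pics/c6.png

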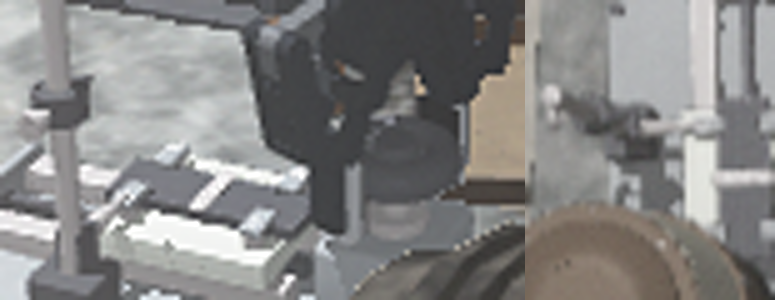

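Emit:
servo_tool --rows '[{"x": 0,"y": 0.15,"z": 0,"turn": 5,"fingers": 5},{"x": 0,"y": 0,"z": 0,"turn": 5,"fingers": 5},{"x": 0,"y": 0,"z": 0,"turn": 5,"fingers": 5},{"x": 0,"y": 0,"z": 0,"turn": 5,"fingers": 5},{"x": 0,"y": 0,"z": 0,"turn": 5,"fingers": 5},{"x": 0,"y": 0,"z": 0,"turn": 5,"fingers": 5},{"x": 0,"y": 0,"z": 0,"turn": 5,"fingers": 5},{"x": 0,"y": 0,"z": 0,"turn": 5,"fingers": 5},{"x": 0,"y": 0,"z": 0,"turn": 0,"fingers": 5}]'

```text
clock: 8.13
position: [460.4, 223.2, 19.7]
ee_rot: [0.877, -0.481, -0.0, 0.001]
contact_force: [-1.0, -3.4, 3.0]
gripper_width: 54.1
```

```bash
cat > look.py <<'E'
from h import *
import sys
s=arm.read_state();print(s['clock'],s['position'],s['contact_force'],s['wrist_torque'],s['gripper_width'],tool_ang(),s['joints'][5])
a,d=arm.get_image("side");b=arm.get_image("top")[0]
cv2.imwrite("pics/%s.png"%sys.argv[1],np.hstack([cv2.resize(a[200:270,230:340,::-1],None,fx=5,fy=5,interpolation=2),cv2.resize(b[180:250,235:285,::-1],None,fx=5,fy=5,interpolation=2)]))
np.savez("last.npz",a=a,b=b,d=d)
E
python3 look.py c7
```

```text
8.1333 [460.42651178 223.16365709  19.66488067] [-0.95064504 -3.40181992  3.00856592] [-1.22811893  0.57671644  0.00376966] 54.13626998889773 -57.525984380501036 -0.2020605123793959
```

View pics/c7.png

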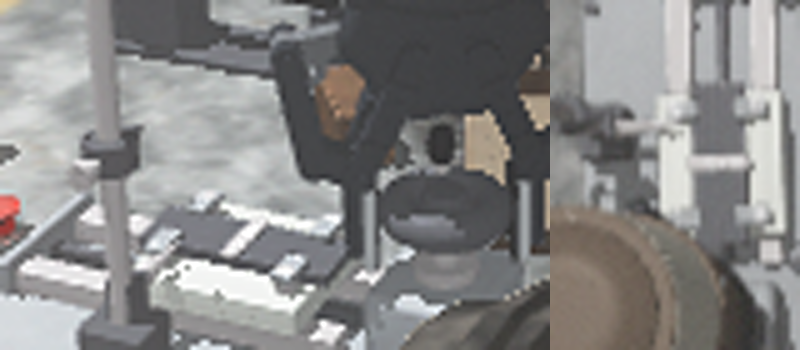

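Emit:
servo_tool --rows '[{"x": 0,"y": 0.1,"z": 0,"turn": 5,"fingers": 5},{"x": 0,"y": 0,"z": 0,"turn": 5,"fingers": 5},{"x": 0,"y": 0,"z": 0,"turn": 5,"fingers": 5},{"x": 0,"y": 0,"z": 0,"turn": 5,"fingers": 5},{"x": 0,"y": 0,"z": 0,"turn": 5,"fingers": 5},{"x": 0,"y": 0,"z": 0,"turn": 5,"fingers": 5},{"x": 0,"y": 0,"z": 0,"turn": 5,"fingers": 5},{"x": 0,"y": 0,"z": 0,"turn": 5,"fingers": 5}]'

```text
clock: 8.9
position: [459.4, 223.0, 19.6]
ee_rot: [-0.659, 0.752, 0.0, -0.001]
contact_force: [-3.6, -2.5, 5.4]
gripper_width: 54.4
```

Emit:
servo_tool --rows '[{"x": 0,"y": 0,"z": 0,"turn": 5,"fingers": 5},{"x": 0,"y": 0,"z": 0,"turn": 5,"fingers": 5},{"x": 0,"y": 0,"z": 0,"turn": 5,"fingers": 5},{"x": 0,"y": 0,"z": 0,"turn": 5,"fingers": 5},{"x": 0,"y": 0,"z": 0,"turn": 5,"fingers": 5},{"x": 0,"y": 0,"z": 0,"turn": 5,"fingers": 5},{"x": 0,"y": 0,"z": 0,"turn": 0,"fingers": 5},{"x": 0,"y": 0,"z": 0,"turn": 0,"fingers": 5}]'

```text
clock: 9.57
position: [458.6, 223.3, 19.6]
ee_rot: [-0.443, 0.897, 0.001, -0.001]
contact_force: [-6.2, -1.6, 7.5]
gripper_width: 54.5
```

```bash
python3 look.py c8; python3 - <<'E'
import numpy as np,cv2
b=np.load("last.npz")["b"]
cv2.imwrite("pics/c8b.png",cv2.resize(b[190:230,225:285,::-1],None,fx=12,fy=12,interpolation=0))
E
```

```text
9.5667 [458.61315653 223.25981688  19.62974777] [-6.16353425 -1.59741298  7.49151558] [-0.08990903  2.11117131 -0.04741446] 54.50727075361566 -127.42226726755455 -1.4217299241913375
```

View pics/c8.png

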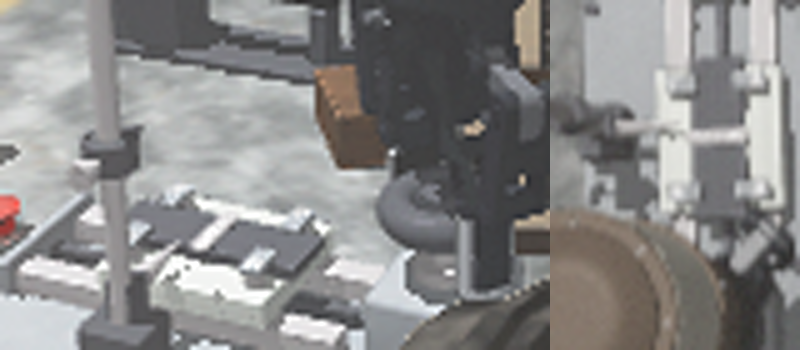

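View pics/c8b.png

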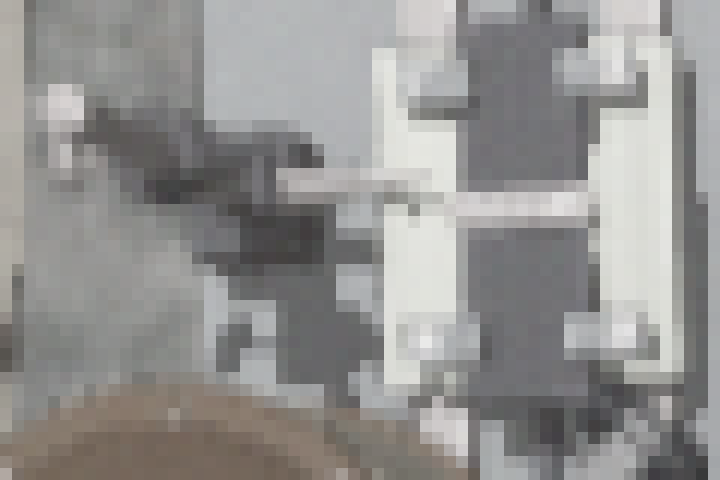

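```bash
cat > meas.py <<'E'
from h import *
np.set_printoptions(precision=1,suppress=True)
import sys
b=cv2.cvtColor(np.load(sys.argv[1])[sys.argv[2]],cv2.COLOR_RGB2GRAY).astype(float)
def colcen(u,v0,v1):
    g=b[v0:v1,u]; w=np.clip(g-np.sort(g)[:4].mean()-10,0,None); return (w*np.arange(v0,v1)).sum()/w.sum()
vw=int(sys.argv[3])
W=np.array([[u,colcen(u,vw-4,vw+5)] for u in range(264,274)])
P=np.array([[u,colcen(u,203,208)] for u in range(249,257)])
S=np.array([ray("top",u,v,46) for u,v in W]); T=np.array([ray("top",u,v,48) for u,v in P])
print(W[:,1],P[:,1]); ys=S[:,1]
a=np.polyfit(S[:,1],S[:,0],1);t=np.polyfit(T[:,1],T[:,0],1);print("slopes",a[0],t[0])
wc=S.mean(0); tc=T.mean(0); print("weld",wc,"ptr",tc)
for yaw in (0.03,0.04,0.05): print(yaw, "remaining along slide", (tc[0]-wc[0])*np.cos(yaw)+(tc[1]-wc[1])*np.sin(yaw))
E
python3 meas.py last.npz b 206; python3 meas.py top0.npz p 217
python3 - <<'E'
# yaw from way edges: columns of left carriage/way edges in top view
from h import *
t=lambda X,Y:cr(X,Y,7,225,165)
for a,b,z in [((118,92),(427,80),12),((118,92),(127,590),12),((427,80),(436,560),12),((270,100),(270,270),24)]:
    p,q=ray("top",*t(*a),z),ray("top",*t(*b),z); print(p,q,np.arctan2(*(q-p)[1::-1]))
E
```

```text
[206.9 206.9 206.9 206.7 206.6 206.5 206.6 206.5 206.4 206.5] [204.7 204.7 204.6 204.1 204.1 204.  204.  203.6]
slopes -0.06410395748649379 -0.1631823219003207
weld [566.3 230.1  46. ] ptr [572.3 274.2  48. ]
0.03 remaining along slide 7.414803403678354
0.04 remaining along slide 7.85346693948665
0.05 remaining along slide 8.291345135145532
[216.7 216.7 216.8 216.7 216.7 216.5 216.5 216.4 216.6 216.4] [204.7 204.7 204.7 204.1 204.1 204.  204.  204. ]
slopes -0.046118442554215926 -0.1351800418437131
weld [538.8 229.3  46. ] ptr [572.2 274.2  48. ]
0.03 remaining along slide 34.71115123876008
0.04 remaining along slide 35.14815839720504
0.05 remaining along slide 35.581650769100314
[652.70425732 316.34478041  12.        ] [658.54654366 189.47222615  12.        ] -1.5247803687658095
[652.70425732 316.34478041  12.        ] [450.10905054 305.22831766  12.        ] -3.0867773066284325
[658.54654366 189.47222615  12.        ] [463.47400022 181.1832323   12.        ] -3.0991263467167594
[647.69655777 251.41779737  24.        ] [578.43834515 249.30269643  24.        ] -3.11106279036958
```

Emit:
servo_tool --rows '[{"x": 0,"y": 0.15,"z": -0.1,"turn": 5,"fingers": 5},{"x": 0,"y": 0,"z": 0,"turn": 5,"fingers": 5},{"x": 0,"y": 0,"z": 0,"turn": 5,"fingers": 5},{"x": 0,"y": 0,"z": 0,"turn": 5,"fingers": 5},{"x": 0,"y": 0,"z": 0,"turn": 5,"fingers": 5},{"x": 0,"y": 0,"z": 0,"turn": 0,"fingers": 5},{"x": 0,"y": 0,"z": 0,"turn": 0,"fingers": 5}]'

```text
clock: 10.25
position: [458.2, 223.8, 19.8]
ee_rot: [-0.239, 0.971, 0.0, -0.001]
contact_force: [-0.9, -4.2, -3.3]
gripper_width: 54.3
```

```bash
python3 look.py c9; python3 meas.py last.npz b 205; python3 - <<'E'
import numpy as np,cv2
L=np.load("last.npz");b=L["b"];a=L["a"]
cv2.imwrite("pics/c9b.png",cv2.resize(b[190:225,235:285,::-1],None,fx=14,fy=14,interpolation=0))
cv2.imwrite("pics/c9s.png",cv2.resize(a[235:270,240:300,::-1],None,fx=13,fy=13,interpolation=0))
E
```

```text
10.25 [458.20997584 223.84780413  19.75358228] [-0.89433672 -4.22087419 -3.29865922] [-0.45202591  0.52771671 -0.05512946] 54.27707298085799 -152.3744183670118 -1.8600481067549293
[204.9 204.8 205.3 205.  204.8 204.8 204.7 204.6 204.7 204.6] [204.7 204.7 204.7 204.2 204.1 204.  204.  203.6]
slopes -0.05811691629675987 -0.16817259344617153
weld [571.3 230.2  46. ] ptr [572.4 274.2  48. ]
0.03 remaining along slide 2.3393938801521577
0.04 remaining along slide 2.7783640513101817
0.05 remaining along slide 3.2170563883783703
```

View pics/c9b.png

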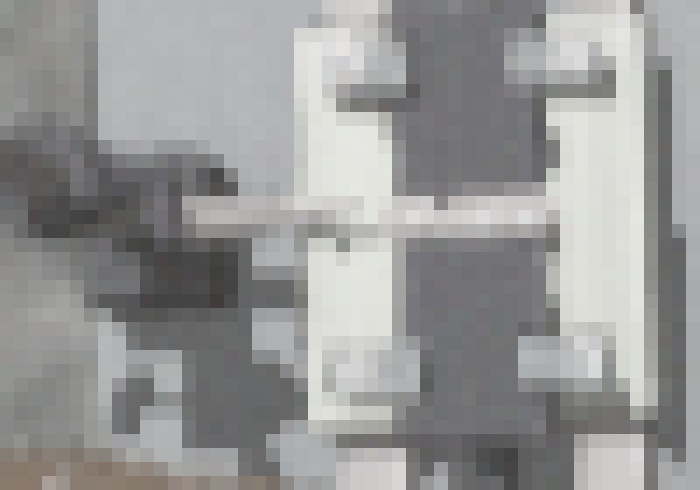

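View pics/c9s.png

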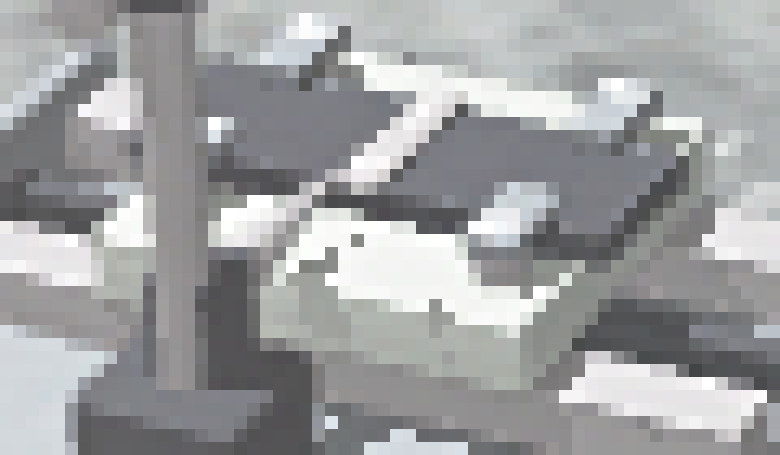

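Emit:
servo_tool --rows '[{"x": 0,"y": 0,"z": 0,"turn": 3,"fingers": 5},{"x": 0,"y": 0,"z": 0,"turn": 2.5,"fingers": 5},{"x": 0,"y": 0,"z": 0,"turn": 0,"fingers": 5},{"x": 0,"y": 0,"z": 0,"turn": 0,"fingers": 5},{"x": 0,"y": 0,"z": 0,"turn": 0,"fingers": 5}]'

```text
clock: 10.77
position: [458.2, 223.9, 19.8]
ee_rot: [-0.191, 0.982, -0.0, -0.001]
contact_force: [-1.5, -1.7, -6.8]
gripper_width: 54.8
```

Emit:
servo_tool --rows '[{"x": 0,"y": 0,"z": 0,"turn": 0,"fingers": 6},{"x": 0,"y": 0,"z": 0,"turn": 0,"fingers": 7},{"x": 0,"y": 0,"z": 0,"turn": 0,"fingers": 8.5},{"x": 0,"y": 0,"z": 0,"turn": 0,"fingers": 8.5},{"x": 0,"y": 0,"z": 0,"turn": 0,"fingers": 8.5},{"x": 0,"y": 0,"z": 0,"turn": 0,"fingers": 8.5}]'

```text
clock: 11.27
position: [459.6, 224.8, 21.0]
ee_rot: [-0.191, 0.982, 0.0, 0.001]
contact_force: [0.7, -0.2, 0.4]
gripper_width: 84.9
```

```bash
python3 look.py c10; python3 meas.py last.npz b 205; python3 - <<'E'
import numpy as np,cv2
L=np.load("last.npz");b=L["b"];a=L["a"]
cv2.imwrite("pics/c10b.png",cv2.resize(b[190:225,235:285,::-1],None,fx=12,fy=12,interpolation=0))
E
```

```text
11.2667 [459.56649942 224.77805471  20.97649209] [ 0.6642663  -0.20649601  0.44574326] [ 0.03463113 -0.01500986 -0.04969308] 84.91225085905215 -157.99315096632307 -1.959628661742575
[204.7 204.6 204.7 204.6 204.6 204.5 204.3 204.3 204.1 204.3] [204.7 204.7 204.7 204.2 204.  204.  204.  203.6]
slopes -0.06858793775274069 -0.17111897569203124
weld [572.4 230.2  46. ] ptr [572.4 274.2  48. ]
0.03 remaining along slide 1.3402512240813318
0.04 remaining along slide 1.7792833375759491
0.05 remaining along slide 2.21813752421954
```

View pics/c10.png

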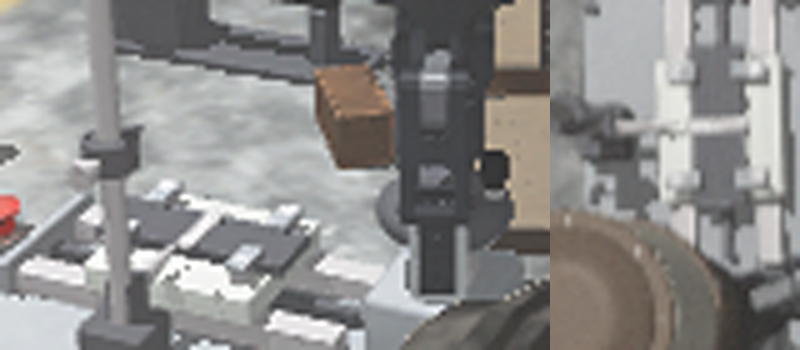

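View pics/c10b.png

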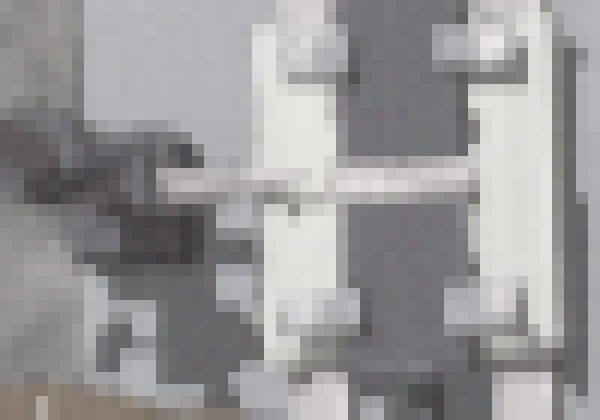

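Emit:
servo_tool --rows '[{"x": 0,"y": 0,"z": -1.5,"turn": 0,"fingers": 8.5},{"x": 0,"y": 0,"z": -3,"turn": 0,"fingers": 8.5},{"x": 0,"y": 0,"z": -4,"turn": 0,"fingers": 8.5},{"x": 0,"y": 0,"z": -4,"turn": 0,"fingers": 8.5},{"x": 0,"y": 0,"z": -4,"turn": 0,"fingers": 8.5},{"x": 0,"y": 0,"z": -3,"turn": 0,"fingers": 8.5}]'

```text
clock: 11.87
position: [459.8, 224.6, 219.5]
ee_rot: [-0.191, 0.982, 0.001, 0.002]
contact_force: [0.6, 1.0, -0.6]
gripper_width: 84.9
```

```bash
python3 - <<'E'
from h import *
np.set_printoptions(precision=2,suppress=True)
p=np.load("top0.npz")["p"];g=cv2.cvtColor(p,cv2.COLOR_RGB2GRAY)
for v in range(150,190,3): print(v,g[v,346:370])
# lens ring: bright circle
hsv=g[128:156,340:372]; m=(hsv>165).astype(np.uint8)
cs,_=cv2.findContours(m,cv2.RETR_EXTERNAL,cv2.CHAIN_APPROX_NONE); c=max(cs,key=cv2.contourArea); (x,y),r=cv2.minEnclosingCircle(c); M=cv2.moments(c)
print("lens",x+340,y+128,r, M["m10"]/M["m00"]+340,M["m01"]/M["m00"]+128)
print(ray("top",M["m10"]/M["m00"]+340,M["m01"]/M["m00"]+128,50))
pts=[]
for v in range(157,180):
    row=g[v,350:366].astype(float); w=np.clip(70-row,0,None)
    if w.sum()>0: pts.append([(w*np.arange(350,366)).sum()/w.sum(),v])
pts=np.array(pts);print(pts.T)
W=np.array([ray("top",*q,50) for q in pts]);print(W[[0,-1]],np.polyfit(W[:,0],W[:,1],1))
s=arm.read_state();print(s['position'],tool_ang(),s['joints'])
E
```

```text
150 [127  82  68  65  63  72  82  94 103 155 199 163 100  73  65  63  63  70
  81  86  86  84 130 139]
153 [143 111  76  70  71  71  67  73  64 116 156 127  80  74  73  71  72  71
  76  87 127 144 145 145]
156 [152 102 114 115 103 100  77  69  61  90  87  75  69  61  72  69  72 114
 102 154 154 152 157 155]
159 [140 115 120 119 114 119 116 113  85  84  84  80  73  78 112 114 113 115
 109 155 158 155 149 145]
162 [140 113 117 118 116 116 115 115  95  76  84  78  73  62  85 108 111 111
 112 133 145 150 147 148]
165 [140 137 120 116 117 120 114 115 109  68  86  82  74  62  69 111 112 110
 116 131 155 149 151 145]
168 [147 156 116 116 114 115 113 113 114  68  89  82  77  70  66 109 111 109
 116  88 133 135 141 143]
171 [165 160 115 119 114 116 115 114 116  79  85  82  77  69  60 108 111 111
 110  95 136 143 139 145]
174 [150 154  98 120 116 116 118 113 114  83  84  81  79  72  62 109 112 111
 110 111 141 143 137 133]
177 [156 156 125 117 117 116 114 115 130 101  73  84  72  72  60 107 111 109
 108 110 129 148 145 141]
180 [154 145 117 112 114 117 117 103  84  83  61  69  68  67  58  83 1
[... 211 characters left out ...]
0
 111 111  98 126 121 115]
189 [149 150 141 109 116 117 114 115 112 113 112 117 114 113 114 112 113 111
 109 107 109 119 105  98]
lens 355.8904113769531 140.80821895599365 11.246749877929688 355.2741935483871 139.305256869773
[756.54  -7.78  50.  ]
[[354.8  359.   359.   359.   359.08 358.33 358.36 357.86 358.86 358.33
  360.   360.   359.91 359.57 360.   360.   360.   360.   360.   360.
  360.  ]
 [157.   160.   161.   162.   163.   164.   165.   166.   167.   168.
  169.   170.   171.   172.   173.   174.   175.   176.   177.   178.
  179.  ]]
[[706.25  -6.65  50.  ]
 [644.56 -21.16  50.  ]] [   0.14 -113.08]
[459.83 224.61 219.47] -157.98911283654604 [ 0.77  0.17 -0.24  0.   -1.15 -1.96]
```

```bash
python3 -c "
from h import *
print(ray('top',357.2,168,51),ray('top',357.4,171,51))
for r in plan((681.5,-12.5,180),-176.6,10): print(r)
"
```

```text
[675.09152341 -13.33523551  51.        ] [666.6857255  -13.91105024  51.        ]
(-1.17, -3.03, 0.39, 1.86)
(-1.26, -2.99, 0.39, 1.86)
(-1.36, -2.95, 0.39, 1.86)
(-1.46, -2.9, 0.39, 1.86)
(-1.55, -2.85, 0.39, 1.86)
(-1.64, -2.8, 0.39, 1.86)
(-1.73, -2.75, 0.39, 1.86)
(-1.82, -2.69, 0.39, 1.86)
(-1.91, -2.63, 0.39, 1.86)
(-1.99, -2.56, 0.39, 1.86)
```

Emit:
servo_tool --rows '[{"x": -1.2,"y": -3.0,"z": 0.4,"turn": 1.9,"fingers": 7},{"x": -1.3,"y": -3.0,"z": 0.4,"turn": 1.9,"fingers": 7},{"x": -1.4,"y": -2.9,"z": 0.4,"turn": 1.9,"fingers": 7},{"x": -1.5,"y": -2.9,"z": 0.4,"turn": 1.9,"fingers": 7},{"x": -1.5,"y": -2.8,"z": 0.4,"turn": 1.9,"fingers": 6},{"x": -1.6,"y": -2.8,"z": 0.4,"turn": 1.8,"fingers": 6},{"x": -1.7,"y": -2.8,"z": 0.4,"turn": 1.8,"fingers": 5},{"x": -1.8,"y": -2.7,"z": 0.4,"turn": 1.8,"fingers": 5},{"x": -1.9,"y": -2.6,"z": 0.4,"turn": 1.8,"fingers": 5},{"x": -2.0,"y": -2.6,"z": 0.4,"turn": 1.8,"fingers": 5}]'

```text
clock: 12.7
position: [681.0, -13.9, 175.1]
ee_rot: [-0.03, 1.0, 0.0, -0.0]
contact_force: [0.0, 0.6, -0.5]
gripper_width: 50.4
```

Emit:
servo_tool --rows '[{"x": 0,"y": 0,"z": 2,"turn": 0,"fingers": 5},{"x": 0,"y": 0,"z": 4,"turn": 0,"fingers": 5},{"x": 0,"y": 0,"z": 3,"turn": 0,"fingers": 5},{"x": 0,"y": 0,"z": 0,"turn": 0,"fingers": 5},{"x": 0,"y": 0,"z": 0,"turn": 0,"fingers": 5},{"x": 0,"y": 0,"z": 0,"turn": 0,"fingers": 5}]'

```text
clock: 13.2
position: [681.7, -12.6, 87.7]
ee_rot: [-0.031, 1.0, -0.0, 0.002]
contact_force: [1.2, -0.8, 0.4]
gripper_width: 50.1
```

```bash
cat > look2.py <<'E'
from h import *
import sys
s=arm.read_state();print(s['clock'],s['position'],s['contact_force'],s['wrist_torque'],s['gripper_width'],tool_ang(),s['joints'][5])
a,d=arm.get_image("side");b=arm.get_image("top")[0]
cv2.imwrite("pics/%s.png"%sys.argv[1],np.hstack([cv2.resize(a[150:230,240:330,::-1],None,fx=5,fy=5,interpolation=2),cv2.resize(b[120:200,330:390,::-1],None,fx=5,fy=5,interpolation=2)]))
np.savez("last.npz",a=a,b=b,d=d)
E
python3 look2.py d1
```

```text
13.2 [681.73536085 -12.55016437  87.68157982] [ 1.21632023 -0.84659084  0.4010398 ] [ 0.01400403 -0.07943852 -0.00636765] 50.13889497764965 -176.4613255806861 -1.7285894568578142
```

View pics/d1.png

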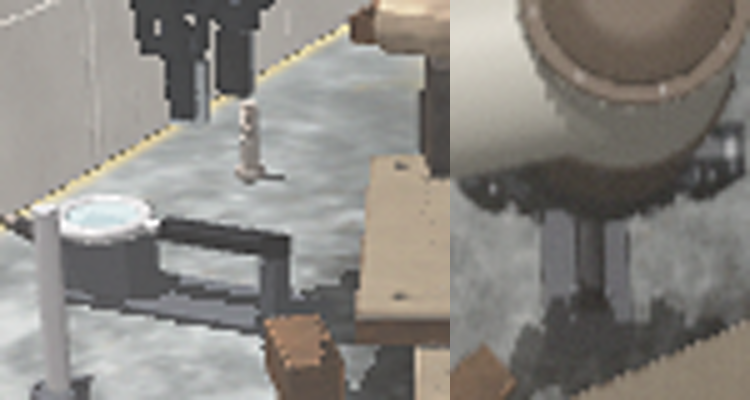

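```bash
python3 - <<'E'
from h import *
np.set_printoptions(precision=0,suppress=True)
L=np.load("last.npz");d=L["d"];c=arm.camera_model("side");P=c["pose"]
for v in range(156,178,2):
    print(v,[ (P[:3,:3]@(np.array([(u-c["cx"])/c["fx"],(v-c["cy"])/c["fy"],1])*d[v,u])+P[:3,3]).round().astype(int).tolist() for u in (274,276,278,281,285,288)])
for z in (45,88,100,120,140): 
    u,v=proj("side",(681.7,-12.6,z)); print(z,u,v,(u-240)*5,(v-150)*5)
E
```

```text
156 [[670, 46, 183], [666, 43, 182], [673, 22, 176], [668, 14, 174], [685, -35, 159], [677, -38, 159]]
158 [[671, 44, 177], [665, 45, 178], [672, 24, 171], [669, 14, 169], [688, -39, 152], [676, -36, 154]]
160 [[673, 42, 171], [665, 44, 172], [670, 27, 167], [1165, -803, -129], [687, -37, 147], [676, -36, 148]]
162 [[681, 29, 160], [675, 30, 162], [673, 22, 160], [670, 12, 157], [687, -37, 141], [677, -36, 143]]
164 [[683, 26, 154], [679, 23, 154], [673, 23, 154], [671, 11, 151], [686, -35, 136], [678, -38, 136]]
166 [[684, 26, 148], [679, 24, 148], [673, 23, 149], [669, 14, 147], [688, -37, 129], [679, -39, 130]]
168 [[683, 28, 143], [678, 26, 143], [673, 23, 143], [669, 16, 142], [687, -36, 124], [677, -36, 125]]
170 [[684, 27, 137], [683, 19, 135], [674, 23, 138], [670, 13, 135], [871, -345, -3], [777, -207, 53]]
172 [[686, 24, 130], [676, 30, 134], [672, 26, 133], [670, 14, 130], [854, -316, 1], [774, -200, 48]]
174 [[688, 21, 124], [684, 17, 123], [677, 20, 125], [669, 17, 125], [844, -298, 0], [775, -203, 40]]
176 [[871, -265, -1], [865, -269, -2], [857, -270, -1], [847, -275, -1], [830, -275, 1], [774, -200, 34]]
45 283.5949112554978 197.0035989934243 217.9745562774889 235.01799496712152
88 282.98741110701286 182.7826867487378 214.9370555350643 163.913433743689
100 282.81447082013676 178.73434429257674 214.0723541006838 143.67172146288368
120 282.52284372560723 171.9076738303218 212.61421862803616 109.53836915160906
140 282.2268932813459 164.97979849216364 211.13446640672947 74.89899246081819
```

Emit:
servo_tool --rows '[{"x": 0,"y": 0,"z": 2,"turn": 0,"fingers": 5},{"x": 0,"y": 0,"z": 3,"turn": 0,"fingers": 5},{"x": 0,"y": 0,"z": 2,"turn": 0,"fingers": 5},{"x": 0,"y": 0,"z": 1,"turn": 0,"fingers": 5},{"x": 0,"y": 0,"z": 0.8,"turn": 0,"fingers": 5},{"x": 0,"y": 0,"z": 0,"turn": 0,"fingers": 5},{"x": 0,"y": 0,"z": 0,"turn": 0,"fingers": 5}]'

```text
clock: 13.88
position: [681.3, -12.5, -1.0]
ee_rot: [-0.031, 1.0, -0.0, 0.001]
contact_force: [-0.6, -0.0, 0.6]
gripper_width: 50.2
```

```bash
python3 look2.py d2
```

```text
13.8833 [681.32418116 -12.45908894  -1.04815023] [-0.55756778 -0.00682212  0.61093393] [-0.02012799  0.03535289 -0.0129575 ] 50.17972630685864 -176.48673718602683 -1.7286025613011007
```

View pics/d2.png

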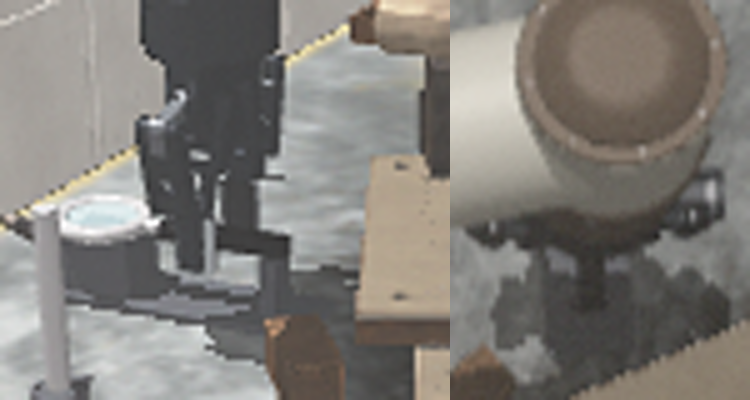

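Emit:
servo_tool --rows '[{"x": 0,"y": 0,"z": 0,"turn": 0,"fingers": 3},{"x": 0,"y": 0,"z": 0,"turn": 0,"fingers": 2},{"x": 0,"y": 0,"z": 0,"turn": 0,"fingers": 1.6},{"x": 0,"y": 0,"z": 0,"turn": 0,"fingers": 1.2},{"x": 0,"y": 0,"z": 0,"turn": 0,"fingers": 0.6},{"x": 0,"y": 0,"z": 0,"turn": 0,"fingers": 0.6},{"x": 0,"y": 0,"z": 0,"turn": 0,"fingers": 0.6},{"x": 0,"y": 0,"z": 0,"turn": 0,"fingers": 0.6}]'

```text
clock: 14.65
position: [680.6, -12.6, -1.7]
ee_rot: [-0.031, 1.0, -0.0, 0.001]
contact_force: [-1.0, 0.3, 5.9]
gripper_width: 12.8
```

```bash
python3 look2.py d3
```

```text
14.65 [680.59434724 -12.63527439  -1.66094105] [-0.95318561  0.29805381  5.88912821] [ 0.03997331  0.3782201  -0.03144947] 12.756840849344675 -176.5011937600212 -1.7285911174174335
```

View pics/d3.png

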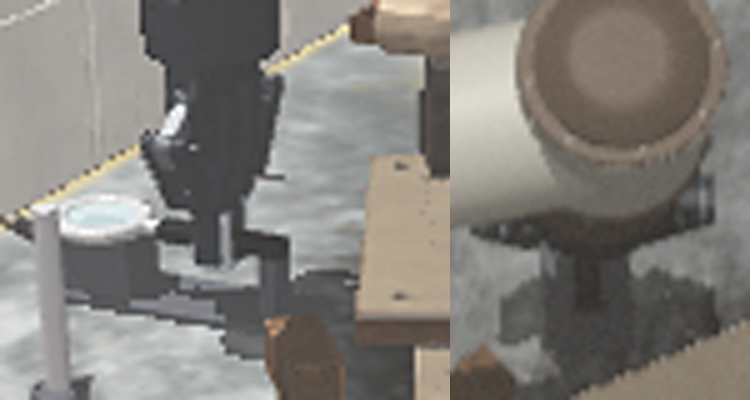

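Emit:
servo_tool --rows '[{"x": 0,"y": 0,"z": -0.5,"turn": 0,"fingers": 0.6},{"x": 0,"y": 0,"z": -1.0,"turn": 0,"fingers": 0.6},{"x": 0,"y": 0,"z": -1.5,"turn": 0,"fingers": 0.6},{"x": 0,"y": 0,"z": -2,"turn": 0,"fingers": 0.6},{"x": 0,"y": 0,"z": -2,"turn": 0,"fingers": 0.6},{"x": 0,"y": 0,"z": -2,"turn": 0,"fingers": 0.6},{"x": 0,"y": 0,"z": -2,"turn": 0,"fingers": 0.6},{"x": 0,"y": 0,"z": -2,"turn": 0,"fingers": 0.6},{"x": 0,"y": 0,"z": -1,"turn": 0,"fingers": 0.6},{"x": 0,"y": 0,"z": 0,"turn": 0,"fingers": 0.6}]'

```text
clock: 15.58
position: [681.7, -12.5, 140.8]
ee_rot: [-0.031, 1.0, 0.0, 0.003]
contact_force: [1.1, -0.0, -1.0]
gripper_width: 12.7
```

```bash
sed -i 's/a\[150:230/a[120:230/;s/fx=5,fy=5,interpolation=2),cv2.resize(b\[120:200/fx=4,fy=4,interpolation=2),cv2.resize(b[100:210/;s/fx=5,fy=5,interpolation=2)\]/fx=4,fy=4,interpolation=2)]/' look2.py; python3 look2.py d4
```

```text
15.5833 [681.74651296 -12.48258596 140.79563019] [ 1.14416616 -0.02716266 -1.01127391] [0.02227776 0.01615886 0.02705852] 12.712167243843725 -176.50413063646693 -1.7285623913430737
```

View pics/d4.png

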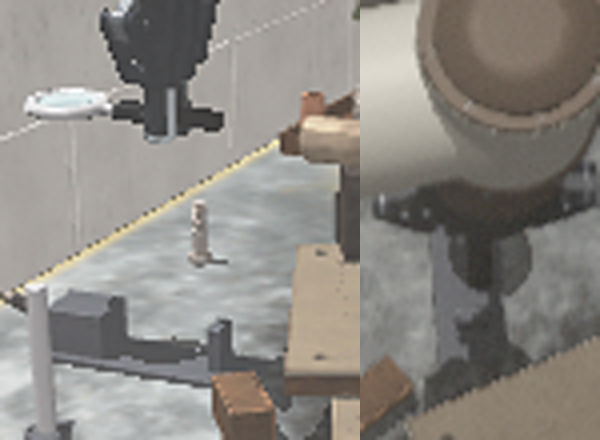

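```bash
python3 -c "
from h import *
for r in plan((496.6,226.1,140.5),-176.5,12)[:2]: print(r)
"
```

```text
(1.4, 2.08, -0.03, -0.0)
(1.4, 2.08, -0.03, -0.0)
```

Emit:
servo_tool --rows '[{"x": 0.7,"y": 1.0,"z": 0,"turn": 0,"fingers": 0.6},{"x": 1.4,"y": 2.1,"z": 0,"turn": 0,"fingers": 0.6},{"x": 1.4,"y": 2.1,"z": 0,"turn": 0,"fingers": 0.6},{"x": 1.4,"y": 2.1,"z": 0,"turn": 0,"fingers": 0.6},{"x": 1.4,"y": 2.1,"z": 0,"turn": 0,"fingers": 0.6},{"x": 1.4,"y": 2.1,"z": 0,"turn": 0,"fingers": 0.6},{"x": 1.4,"y": 2.1,"z": 0,"turn": 0,"fingers": 0.6},{"x": 1.4,"y": 2.1,"z": 0,"turn": 0,"fingers": 0.6},{"x": 1.4,"y": 2.1,"z": 0,"turn": 0,"fingers": 0.6},{"x": 1.4,"y": 2.1,"z": 0,"turn": 0,"fingers": 0.6}]'

```text
clock: 16.52
position: [532.9, 178.6, 135.8]
ee_rot: [-0.03, 1.0, -0.001, -0.002]
contact_force: [0.3, 0.6, -0.1]
gripper_width: 12.8
```

Emit:
servo_tool --rows '[{"x": 1.4,"y": 2.1,"z": 0,"turn": 0,"fingers": 0.6},{"x": 1.4,"y": 2.1,"z": 0,"turn": 0,"fingers": 0.6},{"x": 0.7,"y": 0.8,"z": 0,"turn": 0,"fingers": 0.6},{"x": 0,"y": 0,"z": 0,"turn": 0,"fingers": 0.6},{"x": 0,"y": 0,"z": 0,"turn": 0,"fingers": 0.6},{"x": 0,"y": 0,"z": 0,"turn": 0,"fingers": 0.6}]'

```text
clock: 17.02
position: [497.2, 225.1, 136.9]
ee_rot: [-0.03, 1.0, -0.0, -0.0]
contact_force: [-0.1, 0.1, -0.9]
gripper_width: 12.7
```

```bash
cat > look3.py <<'E'
from h import *
import sys
s=arm.read_state();print(s['clock'],s['position'],s['contact_force'],s['gripper_width'],tool_ang())
a,d=arm.get_image("side");b,db=arm.get_image("top")
cv2.imwrite("pics/%s.png"%sys.argv[1],np.hstack([cv2.resize(a[180:270,220:330,::-1],None,fx=5,fy=5,interpolation=0),cv2.resize(b[165:255,235:285,::-1],None,fx=5,fy=5,interpolation=0)]))
np.savez("last.npz",a=a,b=b,d=d,db=db)
E
python3 look3.py e1
```

```text
17.0167 [497.20020147 225.14810728 136.94403323] [-0.14656647  0.07245127 -0.90828716] 12.661667061030426 -176.53621911961184
```

View pics/e1.png

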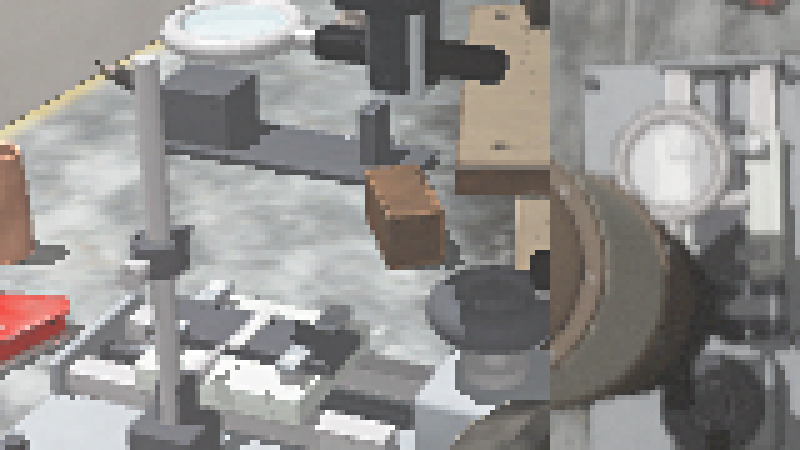

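```bash
cat > lens.py <<'E'
from h import *
import sys
np.set_printoptions(precision=1,suppress=True)
L=np.load("last.npz");db=L["db"];d=L["d"]
u0,v0,z0=map(float,sys.argv[1:4])
c=arm.camera_model("top");P=c["pose"];v,u=np.mgrid[:400,:640]
q=np.stack([(u-c["cx"])/c["fx"]*db,(v-c["cy"])/c["fy"]*db,db],-1)@P[:3,:3].T+P[:3,3]
m=(abs(q[...,2]-z0)<12)&(np.hypot(u-u0,v-v0)<14.5)
x=q[m];print(m.sum())
(cx,cy),r=cv2.minEnclosingCircle(np.argwhere(m)[:,::-1].astype(np.float32));print("px",cx,cy,r,ray("top",cx,cy,np.median(x[:,2])))
A=np.c_[x[:,:2]-x[:,:2].mean(0),np.ones(len(x))];k=np.linalg.lstsq(A,x[:,2],rcond=None)[0];print("plane",k[:2].round(3),k[2],"centroid",x.mean(0))
c=arm.camera_model("side");P=c["pose"]
q=np.stack([(u-c["cx"])/c["fx"]*d,(v-c["cy"])/c["fy"]*d,d],-1)@P[:3,:3].T+P[:3,3]
m=(abs(q[...,2]-z0)<15)&(abs(q[...,0]-572)<45)&(abs(q[...,1]-233)<36)
x=q[m];print("side",m.sum())
if m.sum()>20:
    A=np.c_[x[:,:2]-x[:,:2].mean(0),np.ones(len(x))];k=np.linalg.lstsq(A,x[:,2],rcond=None)[0];print(k[:2].round(3),k[2],x.mean(0),x.min(0),x.max(0))
E
python3 lens.py 259.4 197.6 186
```

```text
462
px 259.5 198.5 13.58317756652832 [570.8 228.1 186.6]
plane [-0.  0.] 186.55568193776094 centroid [574.5 228.6 186.6]
side 364
[ 0.  -0.1] 185.13867853399455 [566.8 235.9 185.1] [527.  202.1 178. ] [601.3 261.3 189.1]
```

Emit:
servo_tool --rows '[{"x": 0,"y": 0.15,"z": 0.6,"turn": 0,"fingers": 0.6},{"x": 0,"y": 0,"z": 1,"turn": 0,"fingers": 0.6},{"x": 0,"y": 0,"z": 1,"turn": 0,"fingers": 0.6},{"x": 0,"y": 0,"z": 1,"turn": 0,"fingers": 0.6},{"x": 0,"y": 0,"z": 1,"turn": 0,"fingers": 0.6},{"x": 0,"y": 0,"z": 1,"turn": 0,"fingers": 0.6},{"x": 0,"y": 0,"z": 0.6,"turn": 0,"fingers": 0.6},{"x": 0,"y": 0,"z": 0.4,"turn": 0,"fingers": 0.6},{"x": 0,"y": 0,"z": 0,"turn": 0,"fingers": 0.6},{"x": 0,"y": 0,"z": 0,"turn": 0,"fingers": 0.6}]'

```text
clock: 17.95
position: [497.4, 227.3, 71.5]
ee_rot: [-0.031, 1.0, -0.0, 0.0]
contact_force: [0.7, 0.2, -0.7]
gripper_width: 12.7
```

```bash
python3 look3.py e2; python3 lens.py 259.8 202 118
```

```text
17.95 [497.42036507 227.34900042  71.49387844] [ 0.66199599  0.18552578 -0.70911347] 12.718138752029475 -176.5033646074103
392
px 260.0 201.0 14.035768508911133 [572.6 239.4 121.4]
plane [-0.  0.] 121.4508772258337 centroid [574.6 231.6 121.5]
side 377
[ 0. -0.] 119.93245773676956 [567.5 237.7 119.9] [527.3 206.2 112.8] [601.5 263.6 124.1]
```

View pics/e2.png

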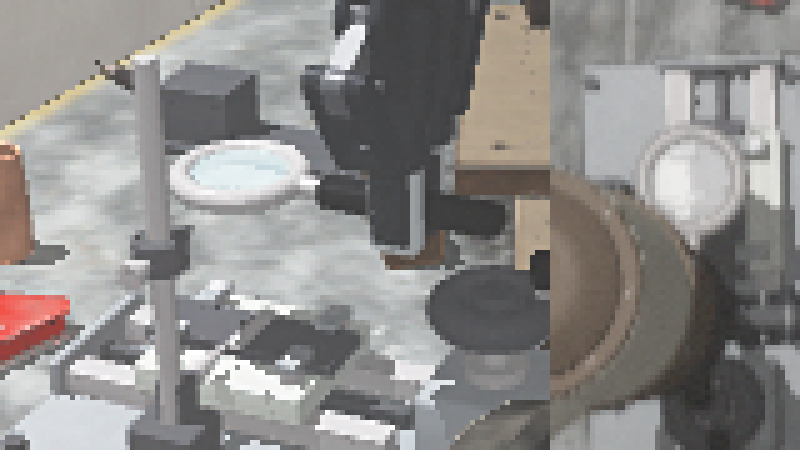

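Emit:
servo_tool --rows '[{"x": 0,"y": 0,"z": 0.25,"turn": 0,"fingers": 0.6},{"x": 0,"y": 0,"z": 0,"turn": 0,"fingers": 0.6},{"x": 0,"y": 0,"z": 0,"turn": 0,"fingers": 0.6},{"x": 0,"y": 0,"z": 0,"turn": 0,"fingers": 0.6}]'

```text
clock: 18.38
position: [497.3, 227.3, 69.2]
ee_rot: [-0.03, 1.0, 0.0, 0.0]
contact_force: [-0.1, -0.9, -0.4]
gripper_width: 12.7
```

```bash
python3 look3.py e3; python3 lens.py 263.5 201.3 118; python3 -c "
from h import *
L=np.load('last.npz')
print(ray('top',263.4,201.3,120))
b=L['b'];cv2.imwrite('pics/e3b.png',cv2.resize(b[183:220,240:285,::-1],None,fx=13,fy=13,interpolation=0))
cv2.imwrite('pics/e3s.png',cv2.resize(L['a'][200:245,240:300,::-1],None,fx=12,fy=12,interpolation=0))
d=L['d'];c=arm.camera_model('side');P=c['pose']
for v in range(224,240): print(v,[ (P[:3,:3]@(np.array([(u-c['cx'])/c['fx'],(v-c['cy'])/c['fy'],1])*d[v,u])+P[:3,3]).round(1).tolist() for u in (250,252,254,257)])
"
```

```text
18.3833 [497.32940947 227.27008153  69.18260779] [-0.08471643 -0.85074913 -0.38953602] 12.716011099931386 -176.51600976615518
399
px 263.0 201.75 12.412291526794434 [571.1 232.1 118.8]
plane [-0. -0.] 118.69256613211304 centroid [574.5 231.1 118.7]
side 373
[ 0. -0.] 117.67537756947077 [567.6 237.6 117.7] [527.1 205.8 109.4] [602.3 264.  121.7]
[572.10999727 230.84548168 120.        ]
224 [[569.4, 302.1, 128.4], [565.1, 301.6, 129.1], [715.6, 90.3, -0.3], [709.5, 85.2, -1.3]]
225 [[569.9, 301.8, 126.0], [565.8, 300.9, 126.5], [570.1, 288.7, 119.9], [569.2, 280.0, 116.1]]
226 [[569.7, 302.2, 124.1], [565.8, 301.2, 124.5], [568.7, 290.8, 119.0], [567.4, 282.7, 115.5]]
227 [[569.4, 302.9, 122.3], [565.0, 302.4, 123.1], [566.5, 294.0, 118.8], [561.5, 291.2, 118.5]]
228 [[569.5, 303.0, 120.2], [567.2, 299.7, 119.1], [561.8, 300.7, 120.8], [560.5, 292.8, 117.3]]
229 [[567.3, 306.2, 120.0], [563.8, 304.6, 120.1], [561.0, 302.0, 119.4], [561.5, 291.6, 114.3]]
230 [[565.2, 309.2, 119.8], [562.0, 307.2, 119.5], [560.7, 302.7, 117.7], [559.0, 295.3, 114.5]]
231 [[568.4, 305.3, 115.0], [563.4, 305.7, 116.3], [561.3, 302.2, 115.1], [560.8, 293.1, 110.9]]
232 [[567.1, 307.2, 114.0], [563.4, 305.9, 114.2], [560.1, 303.9, 114.1], [175.8, 825.2, 453.3]]
233 [[566.3, 308.5, 112.7], [563.4, 306.1, 112.2], [560.7, 303.5, 111.5], [560.7, 293.8, 106.8]]
234 [[567.6, 307.0, 109.5], [562.4, 307.7, 111.0], [562.2, 301.6, 108.1], [678.2, 131.7, -1.8]]
235 [[566.7, 308.5, 108.3], [562.9, 307.3, 108.5], [561.0, 303.5, 107.1], [675.2, 136.2, -1.8]]
236 [[571.7, 302.2, 101.8], [568.1, 300.7, 101.9], [563.8, 300.0, 102.5], [669.9, 143.9, 0.4]]
237 [[572.4, 301.5, 99.1], [566.4, 303.1, 101.3], [565.2, 298.4, 99.2], [670.5, 143.4, -2.8]]
238 [[572.2, 302.0, 97.1], [568.4, 300.8, 97.4], [564.3, 299.9, 97.9], [665.5, 150.6, -0.9]]
239 [[572.6, 301.8, 94.7], [567.7, 301.9, 95.9], [564.7, 299.5, 95.4], [615.0, 220.5, 43.6]]
```

View pics/e3b.png

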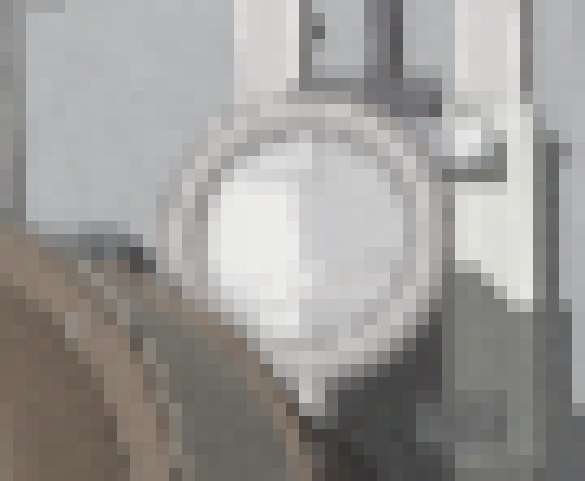

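View pics/e3s.png

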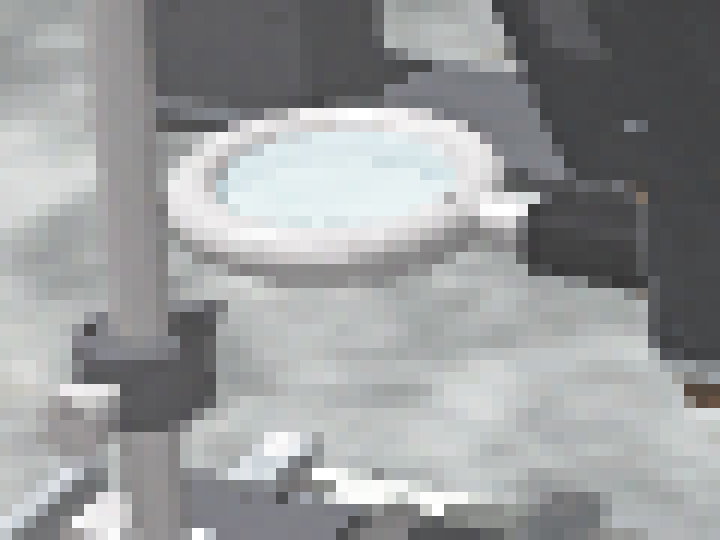

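```bash
python3 -c "
from h import *
print(np.abs(arm.read_state()['joint_vel']).max())
print(arm.job_done())"
```

```text
0.001695500589763058
the job is handed in; nothing more can be done
None
```

I handed the job in at about 18.4 s of the 70 s allowed. The loupe was held still over the bead in the gripper, and none of my checks failed. The system reported no verdict.

- **Handwheel:** I gripped the wheel once and turned it about 160° clockwise; one grasp covered the whole turn, so I didn't need to regrasp. The top picture then showed the bead in line with the index pointer, within about 1–2 mm. I could not check this again at the end because the loupe and gripper hid the bead. Nothing touched the carriage in between.
- **Loupe:** I lifted it off its rest by the handle, moved it over the bead at a safe height and lowered it into place.
    - **Position:** the lens centre is within about 3 mm of the bead's middle.
    - **Height:** mid-lens is about 116 mm above the table, and the collar measured about 114–116 mm.
    - **Hold:** the lens looked level, joint speeds were near zero, and the pictures showed the loupe clear of the post, collar and carriage.

**Disagreements:**
- In the camera depth pictures the fingertips stood about 35 mm above the tip position the arm reported. The first attempt on the wheel therefore closed on nothing above the rim; I set the later heights from the pictures.
- The side camera read about 1.5 mm low in height and about 3–4 mm off sideways compared with the top camera. I allowed for the height difference and took sideways positions from the top camera.

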